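# Unload and reload the indexing table

### The job

Change over the six-arbor indexing table; its clear guard leaves only the arbor at the opening free, and the black bar turns the disc from detent to detent: take every finished (grooved) sleeve off and stand them upright on the rack's dark strip in one straight row, side by side with gaps of less than half a sleeve, and slide every blank sleeve from the bench fully down over an arbor of its own. Finish with the disc resting in a detent and an empty arbor at the opening, all blanks under the guard; leave the oil bottle and the vee block alone.

Things in the scene. Friction and masses are not known exactly. Their poses are not given: they have to be found in the camera images.
- machine: Hand-indexed rotary table, fixed: base plate 290 x 290 mm, origin on the bench under the rotation axis; x points away from the loading opening, y across it. Aluminium disc 256 mm wide, top 50 mm above the bench, six upright arbors on a 100 mm radius. A clear guard plate 276 x 276 mm, 102 to 107 mm above the bench, on 4 corner posts (caps to 113 mm), covers all arbors but the one at the opening
- turret (a joint): Rotation of the disc, rad, growing anticlockwise seen from above, 0 at the start; endless either way. A spring plunger holds it in a detent every 60 degrees (1.047 rad); leaving one takes about 0.15 N m, and past half-way it snaps on to the next when let go
- handle (a point): Centre of the black turning bar on the disc's axis: 70 mm long (along this point's x), 16 mm thick (y), 30 mm high (from 112 to 142 mm above the bench). It turns with the disc; pinch it from above. Its post below is 20 mm across
- load (a point): Fixed point in the opening: centre of a seated sleeve whose arbor stands there in its detent (72 mm above the bench, 100 mm from the rotation axis). The opening is a slot in the guard 128 mm wide, from the edge facing the robot to 30 mm beyond the rotation axis. Grip here with the fingers spread across the slot (along the machine's y): then the gripper clears the turning bar
- row (a point): Centre of the top face of the rack for finished sleeves: fixed plywood board 100 x 280 mm, 20 mm high, with a dark strip 42 x 260 mm along its middle. The row runs along this point's y on the strip; z up. A rail along its +x edge (50 mm from the middle line) stands 10 mm above the board
- oil: Bystander: white oil bottle, 52 mm across, 100 mm high, origin under it. Leave it alone
- vblock: Bystander: dark steel vee block 60 x 50 mm, 45 mm high, origin under it. Leave it alone
- arbor0 (a point): Centre of a sleeve when seated on arbor 0 (22 mm above the disc's face). The arbor is 26 mm in diameter, 32 mm high above the disc with a tapered top (top at 82 mm above the bench). It stands at the opening at the start
- arbor1 (a point): Centre of a sleeve when seated on arbor 1 (22 mm above the disc's face). The arbor is 26 mm in diameter, 32 mm high above the disc with a tapered top (top at 82 mm above the bench). It reaches the opening after 1 step in the positive (anticlockwise) sense
- arbor2 (a point): Centre of a sleeve when seated on arbor 2 (22 mm above the disc's face). The arbor is 26 mm in diameter, 32 mm high above the disc with a tapered top (top at 82 mm above the bench). It reaches the opening after 2 steps in the positive (anticlockwise) sense
- arbor3 (a point): Centre of a sleeve when seated on arbor 3 (22 mm above the disc's face). The arbor is 26 mm in diameter, 32 mm high above the disc with a tapered top (top at 82 mm above the bench). It reaches the opening after 3 steps in the positive (anticlockwise) sense
- arbor4 (a point): Centre of a sleeve when seated on arbor 4 (22 mm above the disc's face). The arbor is 26 mm in diameter, 32 mm high above the disc with a tapered top (top at 82 mm above the bench). It reaches the opening after 4 steps in the positive (anticlockwise) sense
- arbor5 (a point): Centre of a sleeve when seated on arbor 5 (22 mm above the disc's face). The arbor is 26 mm in diameter, 32 mm high above the disc with a tapered top (top at 82 mm above the bench). It reaches the opening after 5 steps in the positive (anticlockwise) sense
- finished1 (a point): Centre (half-way up) of a finished steel sleeve: 40 mm outside diameter, 30 mm bore, 44 mm high, with a turned groove round its middle (about 3 mm deep, from 20 to 32 mm up; grip it over its full height as if plain); z is its axis. 0.12 to 0.2 kg. At the start on arbor 0; None if there is no such sleeve this time
- blank1 (a point): Centre (half-way up) of a blank steel sleeve: plain tube, 40 mm outside diameter, 30 mm bore, 44 mm high; z is its axis. 0.12 to 0.23 kg. At the start upright on the bench at the robot's right; None if there is no such sleeve this time
- finished2 (a point): Centre (half-way up) of a finished steel sleeve: 40 mm outside diameter, 30 mm bore, 44 mm high, with a turned groove round its middle (about 3 mm deep, from 20 to 32 mm up; grip it over its full height as if plain); z is its axis. 0.12 to 0.2 kg. At the start on arbor 1; None if there is no such sleeve this time
- blank2 (a point): Centre (half-way up) of a blank steel sleeve: plain tube, 40 mm outside diameter, 30 mm bore, 44 mm high; z is its axis. 0.12 to 0.23 kg. At the start upright on the bench at the robot's right; None if there is no such sleeve this time
- finished3 (a point): Centre (half-way up) of a finished steel sleeve: 40 mm outside diameter, 30 mm bore, 44 mm high, with a turned groove round its middle (about 3 mm deep, from 20 to 32 mm up; grip it over its full height as if plain); z is its axis. 0.12 to 0.2 kg. At the start on arbor 2; None if there is no such sleeve this time
- blank3 (a point): Centre (half-way up) of a blank steel sleeve: plain tube, 40 mm outside diameter, 30 mm bore, 44 mm high; z is its axis. 0.12 to 0.23 kg. At the start upright on the bench at the robot's right; None if there is no such sleeve this time

How it is judged:
On the way:
1. the disc is turned one step or more, into another detent (horizontal distance between any of arbor1, arbor2, arbor3, arbor4, arbor5 and load below 0.007 m and velocity of joint turret between -0.1 and 0.1 rad/s), for 0.2 s.
At the end, for the whole second after the job is handed in: finished sleeves upright on the rack, centres within 12 mm of the strip's middle line and each within 65 mm of another; blanks seated on arbors within 6 mm, upright, over 60 mm from the loading position; an arbor at the opening within 7 mm, disc at rest (x of finished1 in the frame of row between -0.012 and 0.012 m and y of finished1 in the frame of row between -0.13 and 0.13 m and z of finished1 in the frame of row between 0.017 and 0.027 m and angle between each of finished1, finished2, finished3, blank1, blank2, blank3's own z axis and vertical below 0.1 rad and (horizontal distance between finished1 and finished2 below 0.065 m or horizontal distance between finished1 and finished3 below 0.065 m) and x of finished2 in the frame of row between -0.012 and 0.012 m and y of finished2 in the frame of row between -0.13 and 0.13 m and z of finished2 in the frame of row between 0.017 and 0.027 m and (horizontal distance between finished2 and finished1 below 0.065 m or horizontal distance between finished2 and finished3 below 0.065 m) and x of finished3 in the frame of row between -0.012 and 0.012 m and y of finished3 in the frame of row between -0.13 and 0.13 m and z of finished3 in the frame of row between 0.017 and 0.027 m and (horizontal distance between finished3 and finished1 below 0.065 m or horizontal distance between finished3 and finished2 below 0.065 m) and (distance between blank1 and arbor0 below 0.006 m or distance between blank1 and arbor1 below 0.006 m or distance between blank1 and arbor2 below 0.006 m or distance between blank1 and arbor3 below 0.006 m or distance between blank1 and arbor4 below 0.006 m or distance between blank1 and arbor5 below 0.006 m) and horizontal distance between each of blank1, blank2, blank3 and load above 0.06 m and (distance between blank2 and arbor0 below 0.006 m or distance between blank2 and arbor1 below 0.006 m or distance between blank2 and arbor2 below 0.006 m or distance between blank2 and arbor3 below 0.006 m or distance between blank2 and arbor4 below 0.006 m or distance between blank2 and arbor5 below 0.006 m) and (distance between blank3 and arbor0 below 0.006 m or distance between blank3 and arbor1 below 0.006 m or distance between blank3 and arbor2 below 0.006 m or distance between blank3 and arbor3 below 0.006 m or distance between blank3 and arbor4 below 0.006 m or distance between blank3 and arbor5 below 0.006 m) and horizontal distance between any of arbor0, arbor1, arbor2, arbor3, arbor4, arbor5 and load below 0.007 m and velocity of joint turret between -0.05 and 0.05 rad/s); the robot touches nothing.
It fails at once if the oil bottle or the vee block is pushed more than 30 mm (distance of any of oil, vblock from where it was at the start of the episode above 0.03 m).
Of F1, F2, F3 only 2 to 3 are there at a start; the rules pass over those that are not, and their reading is None.
Of B1, B2, B3 only 2 to 3 are there at a start; the rules pass over those that are not, and their reading is None.
At some moment in a run one of B1, B2, B3 may be knocked a few centimetres aside while the robot is not near it.
It also fails if it takes over 210 s, if anything falls off the work surface, if the arm or the gripper's body presses on something with over 40 N, if the wrist force passes 120 N, or if a joint passes its speed limit or range.

### The arm

A 6-joint arm with a two-finger parallel gripper is mounted at the origin on the work surface. World frame = base frame: x ahead of the robot, y to its left, z up, the work surface at z = 0. Lengths are in m, angles in rad, forces in N, time in s.
With the tool pointing down it reaches from about 0.3 to 0.875 m from the base axis. Payload 4.2 kg.
Tool frame: the origin (TCP) lies between the finger pads; the fingertips stand 22 mm ahead of it and the grasp point (between the pads) lies 3 mm ahead of it; z points along the fingers, y is the direction in which the jaws open and shut (so a half turn about z gives the same grasp; the last joint's range is limited). The gripper opens to 85 mm and grips with 20 to 120 N. Pads are 22 mm wide; open, the fingers measure 114 mm over their backs; the gripper's body (76 mm by 85 mm) begins 54 mm behind the grasp point. The pads swing forward as they close: fully open they stand 13 mm farther back than shut.
Start: joints at [-1.234, 0.32, 1.565, -0, 1.257, -0.02], TCP at [0.201, -0.539, 0.253] pointing down, gripper open.
Joint ranges: [-3.11, 3.11], [-0.84, 2.01], [0.21, 2.61], [-1.34, 4.49], [0.05, 2.63], [-2.56, 2.56]. Speed limits (rad/s): [2.57, 2.57, 3.14, 3.14, 3.14, 3.14].

### API

Orientations are given as a unit quaternion [x, y, z, w].
In Python, from bench import ctrl gives the robot as it stands.
- The arm moves only by the tool servo_tool, never from a script. Its argument "targets" is a list of rows, each an object of numbers: "x", "y", "z": the shift along the tool's x, y, z in mm; "yaw": the turn about the tool's z in rad. A call has 1 to 12 rows; each row shifts and turns the pose as measured when the row begins, along the tool's axes as they then stand; what a row does not reach is not made up. A row lasts 1/8 s, in which the tool goes at most 62.5 mm and 10.7 degrees, less where a joint would pass 70% of its speed; a pose out of reach is approached as far as the arm can. A call with a gripper value outside its range is refused whole. "jaw" is the finger opening in mm, from 0 to 85.4, set as the call begins (left out, the last holds). The fingers move at their own pace and stop on an object; "force" is the grip in N (left out, the last holds). Time passes only in rows, so rows that do not move let the fingers close. It gives the time, the measured TCP pose, the force and the opening at its end, in the units of the state.
- ctrl.get_state(): the state, without advancing time (a new reading comes with each control period).
- ctrl.capture(name): name is "side" or "top"; returns the picture (400x640x3 uint8, blue, green, red); there is no depth.
- ctrl.camera_model(name): a dict with "fx", "fy", "cx", "cy" (pixels), "extrinsics" (4x4, takes a point from world to camera coordinates). Camera axes: x right, y up, looking along -z (the intrinsics and any distortion apply to the point x, -y, -z); pixel columns grow to the right and rows downward; lengths in m; the calibration is good to about 2 mm. A picture is of the moment at which its call begins. camera_model takes no time and is no camera call.
- ctrl.finish_job(): hands the job in, once; it reports no verdict.
Trained networks look in the newest picture that a camera, given by its name, has taken for a name from the list of things; names that differ only in an ending like _2 or _b are one class to them, and where a whole thing is asked for, a point or a joint stands for the part that bears it (a point fixed in the world has none). Each returns a list of dicts, best first, with "score" (0 to 1); they miss things now and then, are a little off and sometimes report something else, mostly with a low value. They report only what shows in the picture. A call takes as long as a camera call.
- ctrl.find_in(camera, name): "centre" ([column, row] in pixels, amid what is visible of it).
- ctrl.silhouettes(camera, name): "mask" (400x640 bool, what is visible of it) and "centre" ([column, row] in pixels, amid what is visible of it).
The state is a dict: "time": time; "qpos": joint angles; "qvel": joint speeds; "joint_torque": joint torques, N m; "position": TCP position; "ee_rot": TCP orientation; "wrist_force": force on the tool from outside, world axes, zero at the start; "torque": the same for the moment, N m; "grip_width": opening from 0.0 (shut) to 1.0 (fully open).
Only numpy, scipy, OpenCV 4.12 (cv2) and the standard library are available. Lean on these libraries where they do the work, as an engineer would, in place of code of your own. Each camera call takes 0.05 s, during which the arm holds its last target. There are 200 camera calls.

## Working session

There is one attempt and no reset: what is moved stays moved. The work goes in short steps, Python scripts to look and compute and a tool call to move; the robot and the scene stay as the last step left them, time stands still between calls to the robot, and variables do not carry over. Pictures are saved under pics/ and viewed, about 12 in all and at most 16, crops included, and the job is handed in when it is done.

Besides the shell and the picture viewer there is one more tool, called after ">>>" as name(argument=value, ...), one argument or row to a line, values as JSON. servo_tool: Moves the arm, as the interface text tells. Its arguments: {"type":"object","properties":{"targets":{"type":"array","items":{"type":"object","properties":{"x":{"type":"number"},"y":{"type":"number"},"z":{"type":"number"},"yaw":{"type":"number"}}}},"jaw":{"type":"number"},"force":{"type":"number"}},"required":["targets"]}

```bash
ls; mkdir -p pics
cat > h.py <<'E'
from bench import ctrl
import numpy as np, cv2
def cam(n):
    m=ctrl.camera_model(n); return m,np.array(m["extrinsics"])
def ray(n,px,z):
    m,E=cam(n); u,v=px
    d=np.array([(u-m["cx"])/m["fx"],-(v-m["cy"])/m["fy"],-1.])
    R=E[:3,:3]; t=E[:3,3]; o=-R.T@t; w=R.T@d
    return o+w*(z-o[2])/w[2]
def proj(n,p):
    m,E=cam(n); c=E[:3,:3]@np.array(p)+E[:3,3]
    return np.array([m["cx"]+m["fx"]*c[0]/-c[2], m["cy"]+m["fy"]*-c[1]/-c[2]])
E
python3 - <<'E'
from h import *
s=ctrl.get_state(); print(s)
for n in("top","side"):
    print(ctrl.camera_model(n)); cv2.imwrite(f"pics/{n}0.png",ctrl.capture(n))
    for k in("machine","handle","arbor0","finished1","blank1","row","oil","vblock"):
        try: print(n,k,[(np.round(d["centre"],1).tolist(),round(d["score"],2)) for d in ctrl.find_in(n,k)][:6])
        except Exception as e: print(k,e)
E
```

```text
pics
{'time': 0.0, 'qpos': array([-1.23400693e+00,  3.20302913e-01,  1.56568834e+00,  3.03841788e-05,
        1.25742865e+00, -2.00166520e-02]), 'qvel': array([ 0.0006517 , -0.00027284, -0.00127635,  0.00061632, -0.00092604,
       -0.00087516]), 'joint_torque': array([ 2.14089458e-03, -4.15514338e+01, -2.34160352e+01,  3.49861020e-04,
        8.18140106e-03, -5.48778303e-07]), 'position': array([ 0.20068868, -0.53835956,  0.2524723 ]), 'ee_rot': array([ 9.84128767e-01,  1.77453475e-01, -1.29834693e-04, -9.04470063e-04]), 'wrist_force': array([ 0.61607039,  0.28189425, -0.32239884]), 'torque': array([-0.01844326,  0.04210157,  0.01635561]), 'grip_width': 1.0016793645866853}
{'fx': 506.0774255901703, 'fy': 506.0774255901703, 'cx': 318.6270801416415, 'cy': 201.80624846760165, 'extrinsics': array([[ 0.0077173 , -0.99996801, -0.00210058, -0.04824695],
       [ 0.98968633,  0.00733742,  0.14306336, -0.59879785],
       [-0.14304337, -0.00318298,  0.9897113 , -1.46946406],
       [ 0.        ,  0.        ,  0.        ,  1.        ]])}
top machine [([300.7, 206.7], 0.81)]
top handle [([298.
[... 354 characters left out ...]
([[ 0.99939871, -0.02461035,  0.0244242 , -0.57177075],
       [-0.00783731,  0.52584611,  0.85054362, -0.08328843],
       [-0.03377555, -0.85022361,  0.52533705, -0.94333981],
       [ 0.        ,  0.        ,  0.        ,  1.        ]])}
side machine [([325.0, 232.5], 0.78), ([316.7, 235.8], 0.64), ([365.9, 169.2], 0.28)]
side handle [([317.8, 235.8], 0.75)]
side arbor0 [([313.7, 238.2], 0.57)]
side finished1 [([280.9, 214.6], 0.8), ([316.2, 235.9], 0.18)]
side blank1 [([273.4, 391.6], 0.86), ([315.9, 239.5], 0.6), ([324.1, 324.6], 0.56)]
side row [([293.7, 170.2], 0.73)]
side oil [([365.3, 168.3], 0.81), ([315.9, 233.8], 0.58)]
side vblock [([391.3, 316.7], 0.87), ([323.3, 325.6], 0.46)]
```

View pics/top0.png

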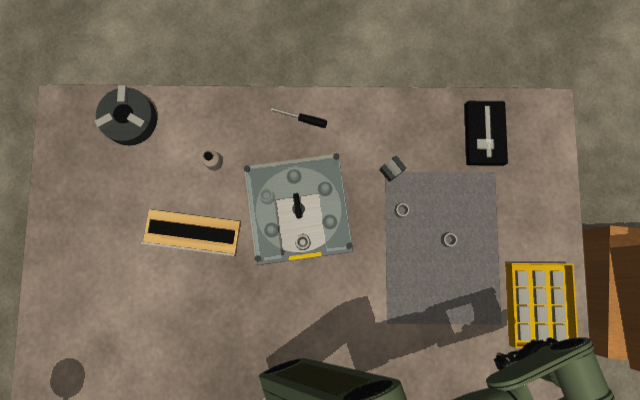

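View pics/side0.png

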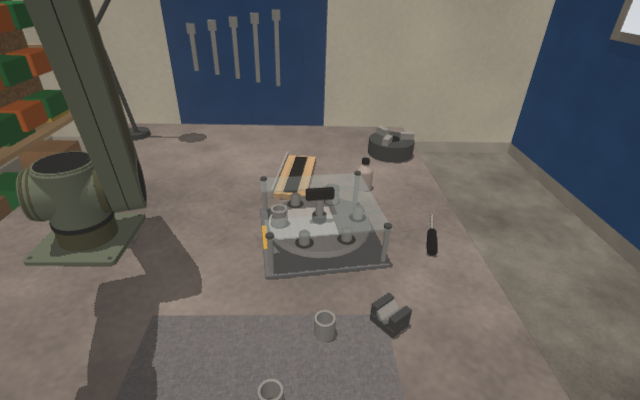

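Top view: machine at about (300,208), opening facing the robot; sleeve on arbor 0 at (303,242); blanks at (402,210) and (450,240); rack at (192,231). The side view shows a sleeve on arbor 0 at (281,214), something at (332,195), and bare cones elsewhere. I'll zoom in on both.

Run:
```python
from h import *
t=cv2.imread("pics/top0.png"); s=cv2.imread("pics/side0.png")
a=cv2.resize(t[145:275,235:360],None,fx=4,fy=4,interpolation=3)[:,:500]
b=cv2.resize(s[170:280,250:400],(500,367)[0:2],interpolation=3)
a=cv2.resize(a,(400,416)); 
im=np.zeros((416,800,3),np.uint8); im[:,:400]=a; im[:293,400:]=cv2.resize(s[170:280,250:400],(400,293),interpolation=3)
cv2.imwrite("pics/z.png",im)
r=cv2.resize(t[195:265,130:250],(480,280),interpolation=3); q=cv2.resize(t[190:260,380:480],(400,280),interpolation=3)
# geometry
# cap positions
caps=[(247,168),(336,157),(348,249),(258,258)]
P=np.array([ray("top",c,.113)[:2] for c in caps]); print(P.round(4),P.mean(0).round(4)); print([np.linalg.norm(P[i]-P[i-1]).round(3) for i in range(4)])
for n,px,z in(("top",(303,242),.094),("top",(298,219),.12),("top",(402,210),.044),("top",(450,240),.044),("side",(325,318),.044),("side",(271,388),.044),("side",(279,209),.094)): print(n,px,ray(n,px,z).round(4))
# rack: contour of wood
hsv=cv2.cvtColor(t,cv2.COLOR_BGR2HSV)
sub=t[195:265,130:250].astype(int); dark=(sub.max(2)<45).astype(np.uint8)
c=max(cv2.findContours(dark,0,1)[0],key=cv2.contourArea); R=cv2.minAreaRect(c); print("strip",R)
pts=cv2.boxPoints(R)+[130,195]; Q=np.array([ray("top",p,.02)[:2] for p in pts]); print(Q.round(4),Q.mean(0).round(4),[np.linalg.norm(Q[i]-Q[i-1]).round(3) for i in range(4)])
# circles of blanks
for c0 in((402,210),(450,240)):
    g=cv2.cvtColor(t[c0[1]-15:c0[1]+15,c0[0]-15:c0[0]+15],cv2.COLOR_BGR2GRAY); 
    _,m=cv2.threshold(g,0,255,cv2.THRESH_OTSU); mm=cv2.moments(cv2.convexHull(max(cv2.findContours(m,0,1)[0],key=cv2.contourArea))); print(c0,mm["m10"]/mm["m00"]+c0[0]-15,mm["m01"]/mm["m00"]+c0[1]-15,mm["m00"])
```

```text
[[ 0.6858  0.1629]
 [ 0.72   -0.0931]
 [ 0.4556 -0.1275]
 [ 0.4285  0.1249]] [0.5725 0.0168]
[np.float64(0.26), np.float64(0.258), np.float64(0.267), np.float64(0.254)]
top (303, 242) [ 4.755e-01 -2.000e-04  9.400e-02]
top (298, 219) [0.5386 0.0139 0.12  ]
top (402, 210) [ 0.5762 -0.2922  0.044 ]
top (450, 240) [ 0.4879 -0.4325  0.044 ]
side (325, 318) [ 0.576  -0.2969  0.044 ]
side (271, 388) [ 0.4887 -0.4324  0.044 ]
side (279, 209) [ 0.4748 -0.0042  0.094 ]
strip ((61.390830993652344, 36.31877899169922), (84.91519165039062, 12.952044486999512), 7.594643592834473)
[[0.5064 0.468 ]
 [0.5453 0.465 ]
 [0.5133 0.2095]
 [0.4746 0.2134]] [0.5099 0.339 ] [np.float64(0.257), np.float64(0.039), np.float64(0.257), np.float64(0.039)]
(402, 210) 401.5 209.5 841.0
(450, 240) 449.5 239.5 841.0
```

View pics/z.png

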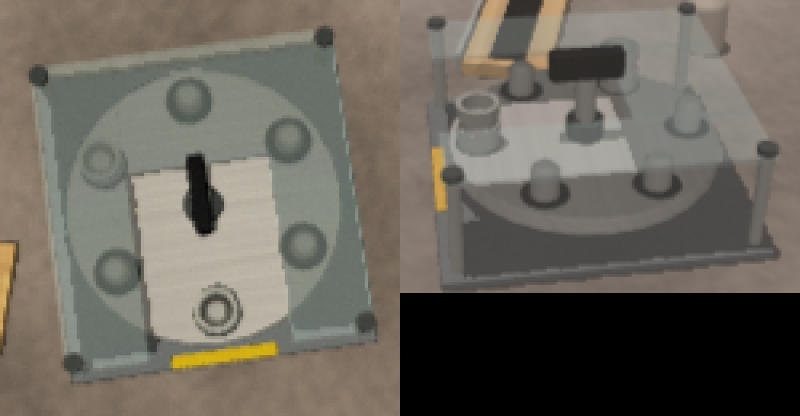

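The zoom shows finished sleeves on arbor 0 and arbor 2; the others are bare. Only two blanks are on the mat. Next I'll refine the machine pose and write a row planner.

```bash
cat >> h.py <<'E'
from scipy.spatial.transform import Rotation as Ro
import json
def pose():
    s=ctrl.get_state(); x=Ro.from_quat(s["ee_rot"]).as_matrix()[:,0]
    return np.r_[s["position"],np.arctan2(x[1],x[0])],s
def wrap(a): return (a+np.pi)%(2*np.pi)-np.pi
def plan(wps,step=45,dyaw=.17):
    """rows (tool axes, mm, rad) from here through wps (x,y,z,theta[,step])"""
    p,_=pose(); rows=[]
    for w in wps:
        st=w[4] if len(w)>4 else step; w=np.array(w[:4]); d=w-p; d[3]=wrap(d[3])
        n=max(1,int(np.ceil(max(np.linalg.norm(d[:3])*1e3/st,abs(d[3])/dyaw))))
        for i in range(n):
            e=d[:3]/n*1e3; c,s=np.cos(p[3]),np.sin(p[3])
            r=dict(x=round(c*e[0]+s*e[1]),y=round(s*e[0]-c*e[1]),z=round(-e[2]),yaw=round(-d[3]/n,3))
            rows.append({k:v for k,v in r.items() if v}); p=p+d/n
    for i in range(0,len(rows),12): print(json.dumps(rows[i:i+12]).replace(" ","").replace('"x"','"x"'))
def st():
    p,s=pose(); print("t",round(s["time"],2),"pose",p.round(4),"F",s["wrist_force"].round(1),"w",round(s["grip_width"]*85.4,1))
def err(w):
    """remaining error to w in tool axes mm"""
    p,_=pose(); e=(np.array(w[:3])-p[:3])*1e3; c,s=np.cos(p[3]),np.sin(p[3])
    print("row: x %.1f y %.1f z %.1f yaw %.3f"%(c*e[0]+s*e[1],s*e[0]-c*e[1],-e[2],-wrap(w[3]-p[3])))
E
python3 - <<'E'
from h import *
T=lambda zx,zy:(zx/3.2+235,zy/3.2+145)
S=lambda zx,zy:((zx-400)/2.667+250,zy/2.667+170)
tc=[T(38,75),T(324,36),T(366,322),T(73,362)]
P=np.array([ray("top",c,.113)[:2] for c in tc]); print(P.round(4),P.mean(0).round(4),[np.linalg.norm(P[i]-P[i-1]).round(3) for i in range(4)])
sc=[S(687,8),S(768,149),S(452,175),S(437,22)]
Q=np.array([ray("side",c,.113)[:2] for c in sc]); print(Q.round(4),Q.mean(0).round(4),[np.linalg.norm(Q[i]-Q[i-1]).round(3) for i in range(4)])
print("bar",ray("top",T(195,156),.142).round(4),ray("top",T(204,233),.142).round(4),"side",ray("side",S(587,63),.127).round(4))
for a in((188,101),(288,140),(303,245),(117,271),(101,164)): print("arb",ray("top",T(*a),.082 if a[0]!=101 else .09).round(4))
print("F1",ray("top",T(218,311),.09).round(4),ray("side",S(478,103),.094).round(4))
plan([(.475,.0,.2,.135)])
E
```

```text
[[ 0.6845  0.1632]
 [ 0.7223 -0.0938]
 [ 0.4651 -0.1314]
 [ 0.4282  0.1254]] [0.575  0.0159] [np.float64(0.259), np.float64(0.26), np.float64(0.26), np.float64(0.259)]
[[ 0.682   0.1549]
 [ 0.7197 -0.1   ]
 [ 0.4643 -0.1381]
 [ 0.4274  0.1181]] [0.5734 0.0087] [np.float64(0.257), np.float64(0.258), np.float64(0.258), np.float64(0.259)]
bar [0.6071 0.0196 0.142 ] [0.5395 0.0108 0.142 ] side [0.5738 0.0146 0.127 ]
arb [0.6678 0.0297 0.082 ]
arb [ 0.6322 -0.0622  0.082 ]
arb [ 0.536  -0.0763  0.082 ]
arb [0.5111 0.0915 0.082 ]
arb [0.6075 0.1072 0.09  ]
F1 [ 4.753e-01 -4.000e-04  9.000e-02] [ 0.4753 -0.0025  0.094 ]
[{"x":32,"y":-29,"z":4,"yaw":0.016},{"x":31,"y":-30,"z":4,"yaw":0.016},{"x":31,"y":-30,"z":4,"yaw":0.016},{"x":30,"y":-31,"z":4,"yaw":0.016},{"x":30,"y":-31,"z":4,"yaw":0.016},{"x":29,"y":-32,"z":4,"yaw":0.016},{"x":29,"y":-32,"z":4,"yaw":0.016},{"x":28,"y":-33,"z":4,"yaw":0.016},{"x":28,"y":-33,"z":4,"yaw":0.016},{"x":27,"y":-33,"z":4,"yaw":0.016},{"x":27,"y":-34,"z":4,"yaw":0.016},{"x":26,"y":-34,"z":4,"yaw":0.016}]
[{"x":26,"y":-35,"z":4,"yaw":0.016},{"x":25,"y":-35,"z":4,"yaw":0.016}]
```

>>> servo_tool(
  targets=[
    {"x":32,"y":-29,"z":4,"yaw":0.016},
    {"x":31,"y":-30,"z":4,"yaw":0.016},
    {"x":31,"y":-30,"z":4,"yaw":0.016},
    {"x":30,"y":-31,"z":4,"yaw":0.016},
    {"x":30,"y":-31,"z":4,"yaw":0.016},
    {"x":29,"y":-32,"z":4,"yaw":0.016},
    {"x":29,"y":-32,"z":4,"yaw":0.016},
    {"x":28,"y":-33,"z":4,"yaw":0.016},
    {"x":28,"y":-33,"z":4,"yaw":0.016},
    {"x":27,"y":-33,"z":4,"yaw":0.016},
    {"x":27,"y":-34,"z":4,"yaw":0.016},
    {"x":26,"y":-34,"z":4,"yaw":0.016},
  ],
  jaw=62,
  force=40,
)

```text
time: 2.4
position: [0.4447, -0.0679, 0.2051]
ee_rot: [0.997, 0.076, 0.004, 0.003]
wrist_force: [-0.2, -0.2, -0.3]
grip_width: 0.729
```

Run:
```python
from h import *
st(); plan([(.4752,-.001,.18,.146)])
im=ctrl.capture("top"); cv2.imwrite("pics/t1.png",im)
for n in ("blank1","vblock"): print([(np.round(d["centre"],1).tolist(),round(d["score"],2)) for d in ctrl.find_in("top",n)])
```

```text
t 2.4 pose [ 0.4447 -0.0679  0.2051  0.1517] F [-0.2 -0.2 -0.3] w 62.3
[{"x":20,"y":-31,"z":13,"yaw":0.003},{"x":20,"y":-31,"z":13,"yaw":0.003}]
[([404.7, 210.0], 0.57), ([292.2, 217.3], 0.55), ([450.6, 237.7], 0.45), ([210.5, 160.8], 0.2)]
[([394.1, 168.2], 0.73)]
```

>>> servo_tool(
  targets=[
    {"x":20,"y":-31,"z":13,"yaw":0.003},
    {"x":20,"y":-31,"z":13,"yaw":0.003},
    {},
  ],
)

```text
schema error: expected keys x, y, z, yaw
```

Run:
```python
from h import *
st(); err((.4752,-.001,.077,.146))
```

```text
t 2.55 pose [ 0.4445 -0.068   0.2048  0.1558] F [-0.6 -0.3  0.2] w 62.4
row: x 40.8 y -61.4 z 127.8 yaw 0.010
```

>>> servo_tool(
  targets=[
    {"x":20,"y":-31,"z":12,"yaw":0.005},
    {"x":21,"y":-31,"z":12,"yaw":0.005},
    {"x":0,"y":0,"z":0,"yaw":0},
    {"x":0,"y":0,"z":30,"yaw":0},
  ],
)

```text
time: 3.05
position: [0.4777, -0.0036, 0.1525]
ee_rot: [0.997, 0.071, 0.006, 0.005]
wrist_force: [0.3, -0.7, 0.7]
grip_width: 0.727
```

Run:
```python
from h import *
st(); err((.4752,-.001,.077,.146))
```

```text
t 3.05 pose [ 0.4777 -0.0036  0.1525  0.1428] F [ 0.3 -0.7  0.7] w 62.1
row: x -2.1 y -3.0 z 75.5 yaw -0.003
```

>>> servo_tool(
  targets=[
    {"x":-2,"y":-3,"z":0,"yaw":0},
    {"x":0,"y":0,"z":25,"yaw":0},
    {"x":0,"y":0,"z":25,"yaw":0},
    {"x":0,"y":0,"z":20,"yaw":0},
  ],
)

```text
time: 3.55
position: [0.4765, -0.0061, 0.0852]
ee_rot: [0.998, 0.069, 0.009, 0.006]
wrist_force: [0.6, -0.3, -0.2]
grip_width: 0.724
```

Run:
```python
from h import *
st(); err((.4752,-.001,.077,.146)); print(pose()[1]["ee_rot"])
cv2.imwrite("pics/c.png",cv2.resize(ctrl.capture("side")[150:290,230:400],None,fx=3,fy=3,interpolation=3))
```

```text
t 3.55 pose [ 0.4765 -0.0061  0.0852  0.1382] F [ 0.6 -0.3 -0.2] w 61.8
row: x -0.6 y -5.2 z 8.2 yaw -0.008
[0.9975626  0.06896585 0.00890043 0.00577477]
```

View pics/c.png

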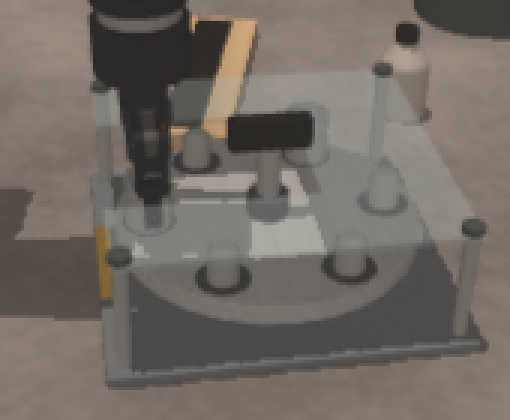

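Gripper is straddling the sleeve on arbor 0, fingers clear of the guard. I'll correct the y drift and then close.

>>> servo_tool(
  targets=[
    {"x":0,"y":-5,"z":4,"yaw":-0.008},
    {"x":0,"y":0,"z":4,"yaw":0},
  ],
)

```text
time: 3.85
position: [0.4754, -0.0021, 0.077]
ee_rot: [0.997, 0.072, 0.008, 0.006]
wrist_force: [0.2, -0.4, 0.1]
grip_width: 0.728
```

Run:
```python
from h import *
st(); err((.4752,-.001,.077,.146)); print(pose()[1]["ee_rot"])
```

```text
t 3.85 pose [ 0.4754 -0.0021  0.077   0.145 ] F [ 0.2 -0.4  0.1] w 62.2
row: x -0.0 y -1.1 z 0.0 yaw -0.001
[0.9973242  0.07239023 0.00833297 0.00588615]
```

Well centred. Close on the sleeve.

>>> servo_tool(
  targets=[
    {"x":0,"y":0,"z":0,"yaw":0},
    {"x":0,"y":0,"z":0,"yaw":0},
    {"x":0,"y":0,"z":0,"yaw":0},
    {"x":0,"y":0,"z":0,"yaw":0},
    {"x":0,"y":0,"z":0,"yaw":0},
    {"x":0,"y":0,"z":0,"yaw":0},
  ],
  jaw=30,
  force=40,
)

```text
time: 4.6
position: [0.4758, -0.002, 0.0782]
ee_rot: [0.997, 0.072, 0.009, 0.006]
wrist_force: [1.2, 0.5, -1.3]
grip_width: 0.462
```

Run:
```python
from h import *
st(); print(pose()[1]["ee_rot"])
```

```text
t 4.6 pose [ 0.4758 -0.002   0.0782  0.1452] F [ 1.2  0.5 -1.3] w 39.4
[0.99731024 0.07247594 0.00921371 0.00588542]
```

>>> servo_tool(
  targets=[
    {"x":0,"y":0,"z":-20,"yaw":0},
    {"x":0,"y":0,"z":-40,"yaw":0},
    {"x":0,"y":0,"z":-40,"yaw":0},
    {"x":0,"y":0,"z":-20,"yaw":0},
  ],
)

```text
time: 5.1
position: [0.4724, -0.0008, 0.1994]
ee_rot: [0.997, 0.073, 0.006, 0.006]
wrist_force: [0.6, 0.1, -1.4]
grip_width: 0.46
```

Run:
```python
from h import *
st(); print(pose()[1]["ee_rot"])
s=cv2.imread("pics/side0.png"); sub=s[150:205,270:325].astype(int); dark=(sub.max(2)<45).astype(np.uint8)
c=max(cv2.findContours(dark,0,1)[0],key=cv2.contourArea); a=cv2.approxPolyDP(c,2,True)[:,0]+[270,150]
print(a.tolist(),cv2.contourArea(c)); print([ray("side",p,.02)[:2].round(3).tolist() for p in a])
th=-.14; C=np.array([.51,.339]); f=C+.026*np.array([-np.sin(th),np.cos(th)]); print(f)
plan([(f[0],f[1],.18,th+np.pi/2)])
```

```text
t 5.1 pose [ 0.4724 -0.0008  0.1994  0.1453] F [ 0.6  0.1 -1.4] w 39.3
[0.99732689 0.07255194 0.00643862 0.00581642]
[[322, 194], [324, 197], [320, 197], [324, 198]] 1.5
[[0.588, 0.198], [0.593, 0.181], [0.581, 0.18], [0.593, 0.175]]
[0.51362812 0.36474562]
[{"x":10,"y":-40,"z":2,"yaw":-0.143},{"x":16,"y":-38,"z":2,"yaw":-0.143},{"x":21,"y":-35,"z":2,"yaw":-0.143},{"x":26,"y":-32,"z":2,"yaw":-0.143},{"x":30,"y":-28,"z":2,"yaw":-0.143},{"x":34,"y":-23,"z":2,"yaw":-0.143},{"x":37,"y":-18,"z":2,"yaw":-0.143},{"x":39,"y":-13,"z":2,"yaw":-0.143},{"x":40,"y":-7,"z":2,"yaw":-0.143}]
```

>>> servo_tool(
  targets=[
    {"x":10,"y":-40,"z":2,"yaw":-0.143},
    {"x":16,"y":-38,"z":2,"yaw":-0.143},
    {"x":21,"y":-35,"z":2,"yaw":-0.143},
    {"x":26,"y":-32,"z":2,"yaw":-0.143},
    {"x":30,"y":-28,"z":2,"yaw":-0.143},
    {"x":34,"y":-23,"z":2,"yaw":-0.143},
    {"x":37,"y":-18,"z":2,"yaw":-0.143},
    {"x":39,"y":-13,"z":2,"yaw":-0.143},
    {"x":40,"y":-7,"z":2,"yaw":-0.143},
    {"x":0,"y":0,"z":0,"yaw":0},
  ],
)

```text
time: 6.35
position: [0.5085, 0.377, 0.1772]
ee_rot: [0.741, 0.672, 0.002, 0.012]
wrist_force: [0.2, -1.2, -1.7]
grip_width: 0.463
```

Run:
```python
from h import *
st(); print(pose()[1]["ee_rot"]); err((.5136,.3647,.15,np.pi/2-.14))
s=cv2.imread("pics/side0.png"); sub=s[150:200,270:325].astype(int)
m=((sub[...,2]-sub[...,0])>55).astype(np.uint8); m[38:,30:]=0
c=max(cv2.findContours(m,0,1)[0],key=cv2.contourArea); print(cv2.contourArea(c))
cv2.imwrite("pics/r.png",cv2.resize(s[145:205,260:340],(640,480),interpolation=3))
```

```text
t 6.35 pose [0.5085 0.377  0.1772 1.4731] F [ 0.2 -1.2 -1.7] w 39.5
[0.74068129 0.67175044 0.00239284 0.01169854]
row: x -11.8 y 6.2 z 27.2 yaw 0.042
144.5
```

View pics/r.png

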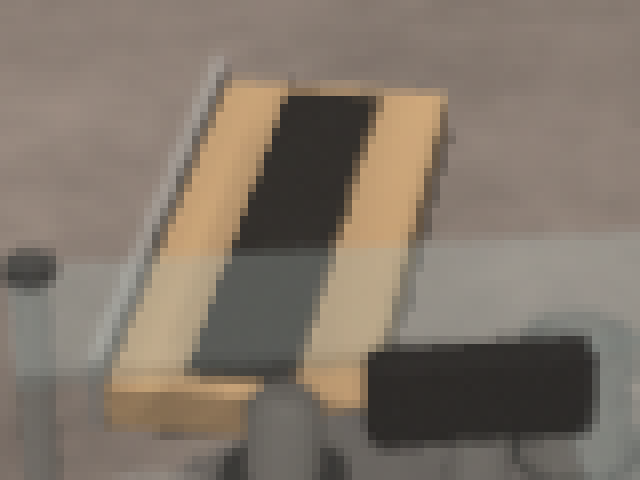

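Strip corners in the crop are (285,95), (380,97), (298,375) and (192,372); the rail is on the robot side. I'll triangulate those against the top-camera estimate.

Run:
```python
from h import *
Q=np.array([ray("side",(a/8+260,b/8+145),.02)[:2] for a,b in((285,95),(380,97),(298,375),(192,372))]); print(Q.round(4),Q.mean(0).round(4))
d=(Q[0]+Q[1]-Q[2]-Q[3])/2; print(d,np.arctan2(-d[0],d[1]))
p,_=pose(); err((.5136,.3647,.15,np.pi/2-.14))
```

```text
[[0.5019 0.4617]
 [0.5444 0.4608]
 [0.5135 0.2096]
 [0.4737 0.2111]] [0.5084 0.3358]
[0.02951115 0.25088243] -0.11709132892530692
row: x -11.8 y 6.2 z 27.2 yaw 0.042
```

>>> servo_tool(
  targets=[
    {"x":-12,"y":5,"z":10,"yaw":0.035},
    {"x":0,"y":0,"z":30,"yaw":0},
    {"x":0,"y":0,"z":30,"yaw":0},
    {"x":0,"y":0,"z":0,"yaw":0},
  ],
)

```text
time: 6.85
position: [0.5137, 0.3559, 0.1042]
ee_rot: [0.756, 0.654, 0.0, 0.013]
wrist_force: [0.1, -0.5, -1.4]
grip_width: 0.463
```

Run:
```python
from h import *
st(); print(pose()[1]["ee_rot"]); err((.5124,.3638,.0490,1.44))
```

```text
t 6.85 pose [0.5137 0.3559 0.1042 1.4267] F [ 0.1 -0.5 -1.4] w 39.6
[7.56052114e-01 6.54388597e-01 1.86675067e-04 1.26779717e-02]
row: x 7.6 y -2.4 z 55.2 yaw -0.013
```

>>> servo_tool(
  targets=[
    {"x":8,"y":-2,"z":15,"yaw":-0.013},
    {"x":0,"y":0,"z":20,"yaw":0},
    {"x":0,"y":0,"z":12,"yaw":0},
    {"x":0,"y":0,"z":0,"yaw":0},
  ],
)

```text
time: 7.35
position: [0.5157, 0.3631, 0.0578]
ee_rot: [0.753, 0.658, 0.003, 0.013]
wrist_force: [-1.8, 0.4, -1.6]
grip_width: 0.463
```

Run:
```python
from h import *
st(); err((.5124,.3638,.0490,1.44))
```

```text
t 7.35 pose [0.5157 0.3631 0.0578 1.4369] F [-1.8  0.4 -1.6] w 39.5
row: x 0.2 y -3.4 z 8.8 yaw -0.003
```

>>> servo_tool(
  targets=[
    {"x":0,"y":-3,"z":3,"yaw":0},
    {"x":0,"y":0,"z":4,"yaw":0},
    {"x":0,"y":0,"z":3,"yaw":0},
    {"x":0,"y":0,"z":0,"yaw":0},
  ],
)

```text
time: 7.85
position: [0.5138, 0.3643, 0.0491]
ee_rot: [0.753, 0.658, 0.005, 0.013]
wrist_force: [0.1, 0.1, -0.7]
grip_width: 0.46
```

Run:
```python
from h import *
st(); err((.5124,.3638,.0490,1.44))
```

```text
t 7.85 pose [0.5138 0.3643 0.0491 1.4371] F [ 0.1  0.1 -0.7] w 39.3
row: x -0.7 y -1.3 z 0.1 yaw -0.003
```

>>> servo_tool(
  targets=[
    {"x":0,"y":0,"z":0,"yaw":0},
    {"x":0,"y":0,"z":0,"yaw":0},
    {"x":0,"y":0,"z":0,"yaw":0},
    {"x":0,"y":0,"z":-20,"yaw":0},
    {"x":0,"y":0,"z":-40,"yaw":0},
    {"x":0,"y":0,"z":-50,"yaw":0},
    {"x":0,"y":0,"z":-40,"yaw":0},
  ],
  jaw=58,
)

```text
time: 8.72
position: [0.5091, 0.3656, 0.2004]
ee_rot: [0.753, 0.658, 0.002, 0.013]
wrist_force: [0.0, 0.8, -0.2]
grip_width: 0.676
```

Run:
```python
from h import *
st(); print(pose()[1]["ee_rot"])
im=ctrl.capture("top"); sd=ctrl.capture("side")
for n in("top","side"): print(n,[(np.round(d["centre"],1).tolist(),round(d["score"],2)) for d in ctrl.find_in(n,"blank1")],[(np.round(d["centre"],1).tolist(),round(d["score"],2)) for d in ctrl.find_in(n,"finished1")])
m=np.vstack([cv2.resize(im[190:270,370:490],(480,320),interpolation=3),cv2.resize(sd[140:220,250:370],(480,280),interpolation=3)]); cv2.imwrite("pics/b.png",m)
plan([(.4879,-.4325,.2,.146)],step=50)
```

```text
t 8.72 pose [0.5091 0.3656 0.2004 1.4369] F [ 0.   0.8 -0.2] w 57.8
[0.75270121 0.65823365 0.001667   0.01290607]
top [([452.9, 236.7], 0.54), ([404.8, 209.8], 0.44)] []
side [([273.8, 391.9], 0.82), ([324.8, 325.6], 0.79)] [([298.9, 167.2], 0.43)]
[{"x":-50,"y":5,"yaw":0.081},{"x":-49,"y":9,"yaw":0.081},{"x":-48,"y":13,"yaw":0.081},{"x":-47,"y":17,"yaw":0.081},{"x":-45,"y":21,"yaw":0.081},{"x":-43,"y":24,"yaw":0.081},{"x":-41,"y":28,"yaw":0.081},{"x":-39,"y":31,"yaw":0.081},{"x":-36,"y":34,"yaw":0.081},{"x":-33,"y":37,"yaw":0.081},{"x":-30,"y":40,"yaw":0.081},{"x":-27,"y":42,"yaw":0.081}]
[{"x":-24,"y":44,"yaw":0.081},{"x":-20,"y":46,"yaw":0.081},{"x":-16,"y":47,"yaw":0.081},{"x":-12,"y":48,"yaw":0.081}]
```

View pics/b.png

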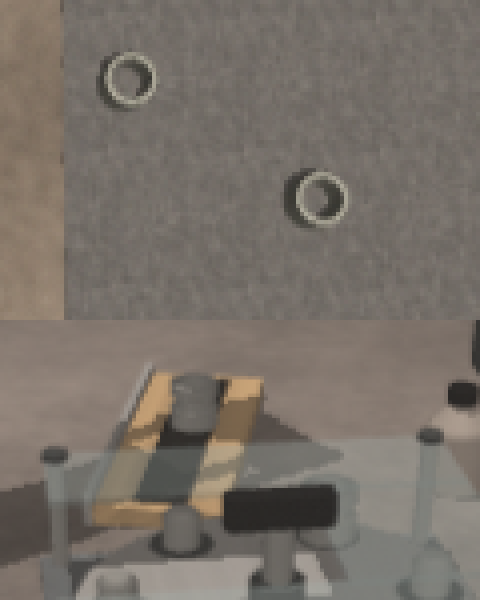

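F1 stands upright on the strip (crop (193,400)); both blanks are where they were. Next I go over the right-hand blank, keeping the heading, and squeeze it at two headings to centre it.

Run:
```python
from h import *
plan([(.489,-.433,.19,1.437)],step=56)
```

```text
[{"x":-53,"y":6},{"x":-53,"y":6},{"x":-53,"y":6},{"x":-53,"y":6},{"x":-53,"y":6},{"x":-53,"y":6},{"x":-53,"y":6},{"x":-53,"y":6},{"x":-53,"y":6},{"x":-53,"y":6},{"x":-53,"y":6},{"x":-53,"y":6}]
[{"x":-53,"y":6},{"x":-53,"y":6},{"x":-53,"y":6}]
```

>>> servo_tool(
  targets=[
    {"x":-53,"y":6},
    {"x":-53,"y":6},
    {"x":-53,"y":6},
    {"x":-53,"y":6},
    {"x":-53,"y":6},
    {"x":-53,"y":6},
    {"x":-53,"y":6},
    {"x":-53,"y":6},
    {"x":-53,"y":6},
    {"x":-53,"y":6},
    {"x":-53,"y":6},
    {"x":-53,"y":6},
  ],
)

```text
schema error: expected keys x, y, z, yaw
```

Run:
```python
from h import *
st();plan([(.489,-.433,.18,1.437)],step=50)
```

```text
t 9.03 pose [0.5082 0.3649 0.1969 1.437 ] F [-0.8 -0.5 -0.6] w 58.0
[{"x":-50,"y":5,"z":1},{"x":-50,"y":5,"z":1},{"x":-50,"y":5,"z":1},{"x":-50,"y":5,"z":1},{"x":-50,"y":5,"z":1},{"x":-50,"y":5,"z":1},{"x":-50,"y":5,"z":1},{"x":-50,"y":5,"z":1},{"x":-50,"y":5,"z":1},{"x":-50,"y":5,"z":1},{"x":-50,"y":5,"z":1},{"x":-50,"y":5,"z":1}]
[{"x":-50,"y":5,"z":1},{"x":-50,"y":5,"z":1},{"x":-50,"y":5,"z":1},{"x":-50,"y":5,"z":1}]
```

>>> servo_tool(
  targets=[
    {"x":-53,"y":6,"z":0,"yaw":0},
    {"x":-53,"y":6,"z":0,"yaw":0},
    {"x":-53,"y":6,"z":0,"yaw":0},
    {"x":-53,"y":6,"z":0,"yaw":0},
    {"x":-53,"y":6,"z":0,"yaw":0},
    {"x":-53,"y":6,"z":0,"yaw":0},
    {"x":-53,"y":6,"z":0,"yaw":0},
    {"x":-53,"y":6,"z":0,"yaw":0},
    {"x":-53,"y":6,"z":0,"yaw":0},
    {"x":-53,"y":6,"z":0,"yaw":0},
    {"x":-53,"y":6,"z":0,"yaw":0},
    {"x":-53,"y":6,"z":0,"yaw":0},
  ],
  jaw=66,
)

```text
time: 10.52
position: [0.4875, -0.2914, 0.1912]
ee_rot: [0.75, 0.661, -0.013, 0.001]
wrist_force: [0.1, -0.6, -0.9]
grip_width: 0.771
```

Run:
```python
from h import *
sed=0
st();plan([(.489,-.433,.15,1.437)],step=50); print(pose()[1]["ee_rot"])
```

```text
t 10.53 pose [ 0.4875 -0.2914  0.1912  1.4445] F [ 0.1 -0.6 -0.9] w 65.8
[{"x":-47,"y":6,"z":14,"yaw":0.003},{"x":-47,"y":7,"z":14,"yaw":0.003},{"x":-47,"y":7,"z":14,"yaw":0.003}]
[ 0.75030201  0.66095808 -0.01341572  0.00115439]
```

>>> servo_tool(
  targets=[
    {"x":-45,"y":6,"z":14,"yaw":0.003},
    {"x":-45,"y":7,"z":14,"yaw":0.003},
    {"x":-40,"y":7,"z":14,"yaw":0},
    {"x":0,"y":0,"z":0,"yaw":0},
  ],
)

```text
time: 11.02
position: [0.4858, -0.4301, 0.1423]
ee_rot: [0.754, 0.657, -0.014, -0.005]
wrist_force: [1.0, 0.7, -0.4]
grip_width: 0.771
```

Run:
```python
from h import *
st();err((.489,-.433,.05,1.437)); print(pose()[1]["ee_rot"])
```

```text
t 11.03 pose [ 0.4858 -0.4301  0.1423  1.4332] F [ 1.   0.7 -0.4] w 65.8
row: x -2.5 y 3.5 z 92.3 yaw -0.004
[ 0.75403706  0.65665797 -0.01432284 -0.00482404]
```

>>> servo_tool(
  targets=[
    {"x":-2,"y":3,"z":20,"yaw":0},
    {"x":0,"y":0,"z":35,"yaw":0},
    {"x":0,"y":0,"z":10,"yaw":0},
    {"x":0,"y":0,"z":0,"yaw":0},
  ],
)

```text
time: 11.52
position: [0.4855, -0.4299, 0.0727]
ee_rot: [0.754, 0.657, -0.014, -0.009]
wrist_force: [0.3, -0.6, 0.8]
grip_width: 0.776
```

Run:
```python
from h import *
st();err((.489,-.433,.03,1.437)); print(pose()[1]["ee_rot"])
```

```text
t 11.53 pose [ 0.4855 -0.4299  0.0727  1.4335] F [ 0.3 -0.6  0.8] w 66.2
row: x -2.6 y 3.9 z 42.7 yaw -0.004
[ 0.75390197  0.65677531 -0.01424713 -0.00866149]
```

>>> servo_tool(
  targets=[
    {"x":-3,"y":4,"z":10,"yaw":0},
    {"x":0,"y":1,"z":18,"yaw":0},
    {"x":0,"y":1,"z":12,"yaw":0},
    {"x":0,"y":0,"z":0,"yaw":0},
  ],
)

```text
time: 12.02
position: [0.4913, -0.4345, 0.0321]
ee_rot: [0.754, 0.657, -0.014, -0.007]
wrist_force: [-0.5, 1.3, -0.1]
grip_width: 0.772
```

Run:
```python
from h import *
st();err((.489,-.433,.03,1.437)); print(pose()[1]["ee_rot"], Ro.from_quat(pose()[1]["ee_rot"]).as_matrix()[:,2])
```

```text
t 12.03 pose [ 0.4913 -0.4345  0.0321  1.4342] F [-0.5  1.3 -0.1] w 65.9
row: x 1.1 y -2.5 z 2.1 yaw -0.003
[ 0.7536823   0.65705566 -0.01395727 -0.00678613] [-0.02995642 -0.00811224 -0.99951829]
```

Squeeze gently, open, turn about 74°, then squeeze again at the machine heading.

>>> servo_tool(
  targets=[
    {"x":0,"y":-2,"z":0,"yaw":0},
    {"x":0,"y":0,"z":0,"yaw":0},
    {"x":0,"y":0,"z":0,"yaw":0},
    {"x":0,"y":0,"z":0,"yaw":0},
    {"x":0,"y":0,"z":0,"yaw":0},
    {"x":0,"y":0,"z":0,"yaw":0},
  ],
  jaw=30,
  force=20,
)

```text
time: 12.78
position: [0.4893, -0.4344, 0.0328]
ee_rot: [0.754, 0.657, -0.014, -0.006]
wrist_force: [-0.5, 0.9, -1.6]
grip_width: 0.456
```

Run:
```python
from h import *
st()
```

```text
t 12.78 pose [ 0.4893 -0.4344  0.0328  1.4339] F [-0.5  0.9 -1.6] w 39.0
```

>>> servo_tool(
  targets=[
    {"x":0,"y":0,"z":0,"yaw":0},
    {"x":0,"y":0,"z":0,"yaw":0},
    {"x":0,"y":0,"z":0,"yaw":0.06},
    {"x":0,"y":0,"z":0,"yaw":0.16},
    {"x":0,"y":0,"z":0,"yaw":0.16},
    {"x":0,"y":0,"z":0,"yaw":0.16},
    {"x":0,"y":0,"z":0,"yaw":0.16},
    {"x":0,"y":0,"z":0,"yaw":0.16},
    {"x":0,"y":0,"z":0,"yaw":0.16},
    {"x":0,"y":0,"z":0,"yaw":0.16},
    {"x":0,"y":0,"z":0,"yaw":0.1},
    {"x":0,"y":0,"z":0,"yaw":0},
  ],
  jaw=66,
)

```text
time: 14.28
position: [0.4909, -0.4358, 0.0356]
ee_rot: [0.998, 0.056, -0.013, 0.006]
wrist_force: [0.3, 0.2, -0.5]
grip_width: 0.769
```

Run:
```python
from h import *
st(); print(pose()[1]["ee_rot"], Ro.from_quat(pose()[1]["ee_rot"]).as_matrix()[:,2])
```

```text
t 14.28 pose [ 0.4909 -0.4358  0.0356  0.1119] F [ 0.3  0.2 -0.5] w 65.7
[ 0.99833349  0.05598439 -0.01278889  0.00569472] [-0.02489753 -0.01280242 -0.99960803]
```

>>> servo_tool(
  targets=[
    {"x":-2,"y":0,"z":4,"yaw":-0.034},
    {"x":0,"y":0,"z":0,"yaw":0},
  ],
)

```text
time: 14.52
position: [0.4887, -0.4361, 0.0315]
ee_rot: [0.997, 0.075, -0.013, 0.006]
wrist_force: [0.0, -0.2, 0.2]
grip_width: 0.774
```

>>> servo_tool(
  targets=[
    {"x":0,"y":0,"z":0,"yaw":0},
    {"x":0,"y":0,"z":0,"yaw":0},
    {"x":0,"y":0,"z":0,"yaw":0},
    {"x":0,"y":0,"z":0,"yaw":0},
    {"x":0,"y":0,"z":0,"yaw":0},
    {"x":0,"y":0,"z":0,"yaw":0},
  ],
  jaw=30,
  force=40,
)

```text
time: 15.28
position: [0.4888, -0.4362, 0.0316]
ee_rot: [0.997, 0.076, -0.013, 0.006]
wrist_force: [0.5, 0.2, -0.1]
grip_width: 0.451
```

Run:
```python
from h import *
st(); print(Ro.from_quat(pose()[1]["ee_rot"]).as_matrix()[:,2])
p=pose()[0]; plan([(p[0],p[1],.19,.146),(.4755,-.002,.19,.146)],step=48)
```

```text
t 15.28 pose [ 0.4888 -0.4362  0.0316  0.1517] F [ 0.5  0.2 -0.1] w 38.5
[-0.02453858 -0.01309753 -0.99961308]
[{"z":-40,"yaw":0.001},{"z":-40,"yaw":0.001},{"z":-40,"yaw":0.001},{"z":-40,"yaw":0.001},{"x":5,"y":-43},{"x":5,"y":-43},{"x":5,"y":-43},{"x":5,"y":-43},{"x":5,"y":-43},{"x":5,"y":-43},{"x":5,"y":-43},{"x":5,"y":-43}]
[{"x":5,"y":-43},{"x":5,"y":-43}]
```

>>> servo_tool(
  targets=[
    {"x":0,"y":0,"z":-30,"yaw":0},
    {"x":0,"y":0,"z":-50,"yaw":0},
    {"x":0,"y":0,"z":-50,"yaw":0},
    {"x":0,"y":0,"z":-30,"yaw":0},
    {"x":5,"y":-43,"z":0,"yaw":0},
    {"x":5,"y":-43,"z":0,"yaw":0},
    {"x":5,"y":-43,"z":0,"yaw":0},
    {"x":5,"y":-43,"z":0,"yaw":0},
    {"x":5,"y":-43,"z":0,"yaw":0},
    {"x":5,"y":-43,"z":0,"yaw":0},
    {"x":5,"y":-43,"z":0,"yaw":0},
    {"x":5,"y":-43,"z":0,"yaw":0},
  ],
)

```text
time: 16.77
position: [0.4783, -0.0792, 0.1891]
ee_rot: [0.997, 0.073, -0.015, 0.003]
wrist_force: [1.2, 0.2, -1.7]
grip_width: 0.453
```

Run:
```python
from h import *
st(); print(Ro.from_quat(pose()[1]["ee_rot"]).as_matrix()[:,2])
err((.4755,-.002,.15,.146))
```

```text
t 16.77 pose [ 0.4783 -0.0792  0.1891  0.146 ] F [ 1.2  0.2 -1.7] w 38.7
[-0.02874633 -0.00835948 -0.99955178]
row: x 8.5 y -76.8 z 39.1 yaw 0.000
```

>>> servo_tool(
  targets=[
    {"x":4,"y":-36,"z":5,"yaw":0},
    {"x":4,"y":-36,"z":5,"yaw":0},
    {"x":0,"y":0,"z":0,"yaw":0},
    {"x":0,"y":0,"z":0,"yaw":0},
  ],
)

```text
time: 17.27
position: [0.4738, -0.0024, 0.1778]
ee_rot: [0.997, 0.075, -0.015, 0.003]
wrist_force: [0.4, 0.2, -2.0]
grip_width: 0.451
```

Run:
```python
from h import *
st(); print(Ro.from_quat(pose()[1]["ee_rot"]).as_matrix()[:,2])
err((.4755,-.002,.12,.146))
```

```text
t 17.27 pose [ 0.4738 -0.0024  0.1778  0.1507] F [ 0.4  0.2 -2. ] w 38.5
[-0.02981966 -0.00846303 -0.99951947]
row: x 1.7 y -0.1 z 57.8 yaw 0.005
```

>>> servo_tool(
  targets=[
    {"x":2,"y":0,"z":20,"yaw":0.004},
    {"x":1,"y":0,"z":25,"yaw":0},
    {"x":0,"y":0,"z":8,"yaw":0},
    {"x":0,"y":0,"z":0,"yaw":0},
  ],
)

```text
time: 17.77
position: [0.4767, -0.006, 0.1246]
ee_rot: [0.997, 0.071, -0.014, 0.004]
wrist_force: [0.3, -0.2, -1.2]
grip_width: 0.447
```

Run:
```python
from h import *
st(); print(Ro.from_quat(pose()[1]["ee_rot"]).as_matrix()[:,2])
err((.4755,-.002,.0825,.146))
im=ctrl.capture("side");tp=ctrl.capture("top")
m=np.hstack([cv2.resize(im[160:250,250:340],(400,400),interpolation=3),cv2.resize(tp[200:270,260:340],(400,400),interpolation=3)]); cv2.imwrite("pics/d.png",m)
```

```text
t 17.77 pose [ 0.4767 -0.006   0.1246  0.142 ] F [ 0.3 -0.2 -1.2] w 38.2
[-0.0265546  -0.00943368 -0.99960285]
row: x -0.6 y -4.1 z 42.1 yaw -0.004
```

View pics/d.png

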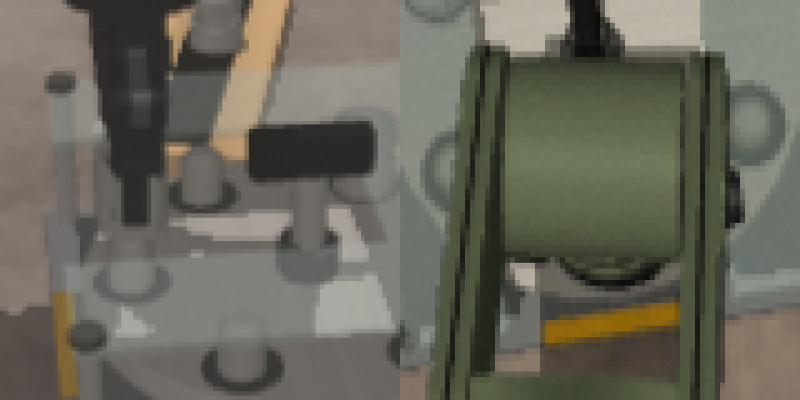

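The sleeve hangs just over arbor 0 (crop (130,230)). Descending drifts about 4 mm in y per 50 mm, so I'll correct and feed down slowly.

>>> servo_tool(
  targets=[
    {"x":0,"y":-4,"z":3,"yaw":-0.004},
    {"x":0,"y":-1,"z":6,"yaw":0},
    {"x":0,"y":0,"z":0,"yaw":0},
  ],
)

```text
time: 18.25
position: [0.477, -0.0006, 0.1172]
ee_rot: [0.997, 0.073, -0.011, 0.004]
wrist_force: [0.1, -0.3, -1.1]
grip_width: 0.45
```

Run:
```python
from h import *
st(); err((.4755,-.002,.0825,.146))
```

```text
t 18.25 pose [ 0.477  -0.0006  0.1172  0.1465] F [ 0.1 -0.3 -1.1] w 38.4
row: x -1.7 y 1.2 z 34.7 yaw 0.001
```

>>> servo_tool(
  targets=[
    {"x":-1,"y":1,"z":6,"yaw":0},
    {"x":0,"y":0,"z":6,"yaw":0},
    {"x":0,"y":0,"z":0,"yaw":0},
  ],
)

```text
time: 18.62
position: [0.4755, -0.0016, 0.1043]
ee_rot: [0.997, 0.073, -0.012, 0.004]
wrist_force: [-0.8, 0.3, -2.2]
grip_width: 0.456
```

Run:
```python
from h import *
st(); err((.4755,-.002,.0825,.146))
```

```text
t 18.62 pose [ 0.4755 -0.0016  0.1043  0.1466] F [-0.8  0.3 -2.2] w 38.9
row: x -0.0 y 0.4 z 21.8 yaw 0.001
```

Perfectly aligned, no contact force. Feed down the rest.

>>> servo_tool(
  targets=[
    {"x":0,"y":0,"z":7,"yaw":0},
    {"x":0,"y":0,"z":7,"yaw":0},
    {"x":0,"y":0,"z":5,"yaw":0},
    {"x":0,"y":0,"z":0,"yaw":0},
  ],
)

```text
time: 19.12
position: [0.4751, -0.0017, 0.0838]
ee_rot: [0.997, 0.073, -0.012, 0.004]
wrist_force: [-0.7, 0.2, -2.9]
grip_width: 0.451
```

Run:
```python
from h import *
st(); err((.4755,-.002,.0816,.146))
```

```text
t 19.12 pose [ 0.4751 -0.0017  0.0838  0.1464] F [-0.7  0.2 -2.9] w 38.5
row: x 0.4 y 0.4 z 2.2 yaw 0.000
```

>>> servo_tool(
  targets=[
    {"x":0,"y":0,"z":1,"yaw":0},
    {"x":0,"y":0,"z":0,"yaw":0},
    {"x":0,"y":0,"z":0,"yaw":0},
    {"x":0,"y":0,"z":-20,"yaw":0},
    {"x":0,"y":0,"z":-45,"yaw":0},
    {"x":0,"y":0,"z":-50,"yaw":0},
    {"x":33,"y":0,"z":-10,"yaw":0},
    {"x":33,"y":0,"z":0,"yaw":0},
    {"x":34,"y":0,"z":0,"yaw":0},
    {"x":0,"y":0,"z":0,"yaw":0},
  ],
  jaw=62,
)

```text
time: 20.38
position: [0.5805, 0.0139, 0.2127]
ee_rot: [0.997, 0.073, -0.008, 0.004]
wrist_force: [-0.0, -0.1, 0.0]
grip_width: 0.722
```

Run:
```python
from h import *
st(); err((.574,.0132,.138,.146))
```

```text
t 20.38 pose [0.5805 0.0139 0.2127 0.1465] F [-0.  -0.1  0. ] w 61.7
row: x -6.6 y -0.3 z 74.7 yaw 0.001
```

>>> servo_tool(
  targets=[
    {"x":-6,"y":-1,"z":15,"yaw":0},
    {"x":0,"y":-1,"z":25,"yaw":0},
    {"x":0,"y":-1,"z":20,"yaw":0},
    {"x":0,"y":-1,"z":8,"yaw":0},
    {"x":0,"y":0,"z":0,"yaw":0},
  ],
  jaw=50,
)

```text
time: 21.0
position: [0.5695, 0.0158, 0.144]
ee_rot: [0.997, 0.073, -0.009, 0.005]
wrist_force: [0.1, -0.4, -0.4]
grip_width: 0.585
```

Run:
```python
from h import *
st(); err((.574,.0132,.138,.146))
```

```text
t 21.0 pose [0.5695 0.0158 0.144  0.1464] F [ 0.1 -0.4 -0.4] w 50.0
row: x 4.1 y 3.2 z 6.0 yaw 0.000
```

>>> servo_tool(
  targets=[
    {"x":4,"y":3,"z":5,"yaw":0},
    {"x":0,"y":0,"z":0,"yaw":0},
  ],
)

```text
time: 21.25
position: [0.5747, 0.0131, 0.1401]
ee_rot: [0.997, 0.073, -0.008, 0.005]
wrist_force: [0.2, 0.3, 1.2]
grip_width: 0.586
```

>>> servo_tool(
  targets=[
    {"x":0,"y":0,"z":0,"yaw":0},
    {"x":0,"y":0,"z":0,"yaw":0},
    {"x":0,"y":0,"z":0,"yaw":0},
    {"x":0,"y":0,"z":0,"yaw":0},
    {"x":0,"y":0,"z":0,"yaw":0},
    {"x":0,"y":0,"z":0,"yaw":0},
  ],
  jaw=5,
  force=30,
)

```text
time: 22.0
position: [0.5748, 0.0153, 0.1409]
ee_rot: [0.997, 0.072, -0.007, 0.002]
wrist_force: [1.2, 1.0, -0.5]
grip_width: 0.179
```

Run:
```python
from h import *
st(); err((.574,.0132,.138,.146)); print(pose()[1]["torque"])
```

```text
t 22.0 pose [0.5748 0.0153 0.1409 0.1448] F [ 1.2  1.  -0.5] w 15.3
row: x -1.1 y 1.9 z 2.9 yaw -0.001
[ 0.05591017 -0.08331774  0.02099688]
```

>>> servo_tool(
  targets=[
    {"x":0,"y":0,"z":0,"yaw":-0.1},
    {"x":0,"y":0,"z":0,"yaw":-0.15},
    {"x":0,"y":0,"z":0,"yaw":-0.15},
    {"x":0,"y":0,"z":0,"yaw":-0.15},
    {"x":0,"y":0,"z":0,"yaw":-0.15},
    {"x":0,"y":0,"z":0,"yaw":-0.15},
    {"x":0,"y":0,"z":0,"yaw":-0.1},
    {"x":0,"y":0,"z":0,"yaw":0},
  ],
)

```text
time: 23.0
position: [0.5741, 0.0163, 0.1408]
ee_rot: [0.847, 0.531, -0.007, -0.002]
wrist_force: [-0.6, 0.6, -0.8]
grip_width: 0.183
```

Run:
```python
from h import *
st(); err((.574,.0145,.14,.146+1.047)); print(pose()[1]["torque"])
```

```text
t 23.0 pose [0.5741 0.0163 0.1408 1.1193] F [-0.6  0.6 -0.8] w 15.7
row: x -1.6 y 0.7 z 0.8 yaw -0.074
[-0.30786141 -0.31965438 -0.12505434]
```

>>> servo_tool(
  targets=[
    {"x":0,"y":0,"z":0,"yaw":-0.07},
    {"x":0,"y":0,"z":0,"yaw":0},
  ],
)

```text
time: 23.25
position: [0.574, 0.0163, 0.1408]
ee_rot: [0.829, 0.559, -0.007, -0.003]
wrist_force: [-1.0, 0.9, -1.2]
grip_width: 0.179
```

>>> servo_tool(
  targets=[
    {"x":0,"y":0,"z":0,"yaw":0},
    {"x":0,"y":0,"z":0,"yaw":0},
    {"x":0,"y":0,"z":0,"yaw":0},
    {"x":0,"y":0,"z":-25,"yaw":0},
    {"x":0,"y":0,"z":-40,"yaw":0},
  ],
  jaw=50,
)

```text
time: 23.88
position: [0.5734, 0.016, 0.2043]
ee_rot: [0.83, 0.557, -0.01, -0.005]
wrist_force: [0.1, -0.6, 0.0]
grip_width: 0.584
```

Run:
```python
from h import *
st(); print(Ro.from_quat(pose()[1]["ee_rot"]).as_matrix()[:,2])
im=ctrl.capture("side");tp=ctrl.capture("top")
print([(np.round(d["centre"],1).tolist(),round(d["score"],2)) for d in ctrl.find_in("side","blank1")])
m=np.hstack([cv2.resize(im[150:290,240:400],(460,400),interpolation=3),cv2.resize(tp[180:270,370:470],(330,400),interpolation=3)]); cv2.imwrite("pics/e.png",m)
plan([(.5765,-.295,.2,.146+1.571)])
```

```text
t 23.88 pose [0.5734 0.016  0.2043 1.1816] F [ 0.1 -0.6  0. ] w 49.8
[-0.02189028 -0.00348618 -0.9997543 ]
[([326.6, 326.3], 0.87), ([306.8, 243.6], 0.57)]
[{"x":-41,"y":17,"z":1,"yaw":-0.076},{"x":-42,"y":14,"z":1,"yaw":-0.076},{"x":-43,"y":11,"z":1,"yaw":-0.076},{"x":-44,"y":7,"z":1,"yaw":-0.076},{"x":-44,"y":4,"z":1,"yaw":-0.076},{"x":-44,"z":1,"yaw":-0.076},{"x":-44,"y":-3,"z":1,"yaw":-0.076}]
```

View pics/e.png

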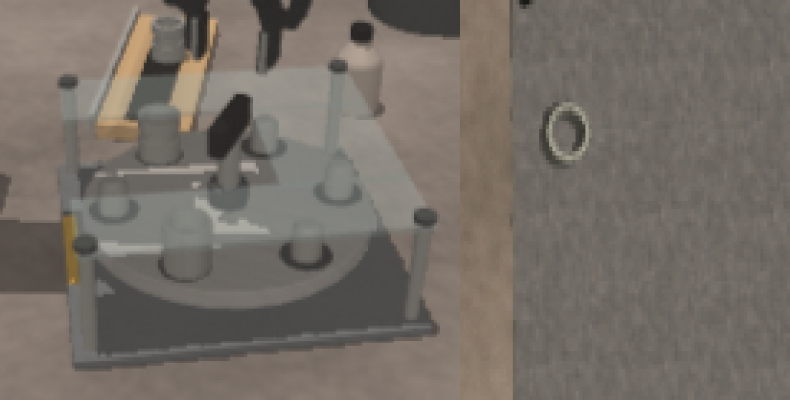

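The disc is one step on: an empty arbor stands at the opening, the blank sits seated under the guard (crop (188,250)), and the finished sleeve is at (160,135). The remaining blank hasn't moved (top px (402.4,209.7)). Going there.

>>> servo_tool(
  targets=[
    {"x":-41,"y":17,"z":1,"yaw":-0.076},
    {"x":-42,"y":14,"z":1,"yaw":-0.076},
    {"x":-43,"y":11,"z":1,"yaw":-0.076},
    {"x":-44,"y":7,"z":1,"yaw":-0.076},
    {"x":-44,"y":4,"z":1,"yaw":-0.076},
    {"x":-44,"y":0,"z":10,"yaw":-0.076},
    {"x":-44,"y":-3,"z":20,"yaw":-0.076},
    {"x":0,"y":0,"z":0,"yaw":0},
  ],
  jaw=66,
)

```text
time: 25.02
position: [0.5738, -0.3015, 0.1614]
ee_rot: [0.648, 0.761, -0.008, -0.011]
wrist_force: [-0.7, 0.4, -0.7]
grip_width: 0.772
```

Run:
```python
from h import *
print(ray("top",(402.4,209.7),.044))
st(); err((.5768,-.2945,.03,1.717)); print(Ro.from_quat(pose()[1]["ee_rot"]).as_matrix()[:,2])
```

```text
[ 0.57709378 -0.29344269  0.044     ]
t 25.02 pose [ 0.5738 -0.3015  0.1614  1.731 ] F [-0.7  0.4 -0.7] w 65.9
row: x 6.5 y 4.1 z 131.4 yaw 0.014
[-0.02707957  0.00220154 -0.99963086]
```

>>> servo_tool(
  targets=[
    {"x":6,"y":5,"z":20,"yaw":0.014},
    {"x":0,"y":1,"z":40,"yaw":0},
    {"x":0,"y":1,"z":25,"yaw":0},
    {"x":0,"y":0,"z":0,"yaw":0},
  ],
)

```text
time: 25.52
position: [0.5764, -0.2909, 0.0723]
ee_rot: [0.655, 0.756, -0.008, -0.013]
wrist_force: [0.2, 0.3, -0.6]
grip_width: 0.775
```

Run:
```python
from h import *
st(); err((.5768,-.2945,.03,1.717)); print(Ro.from_quat(pose()[1]["ee_rot"]).as_matrix()[:,2])
```

```text
t 25.52 pose [ 0.5764 -0.2909  0.0723  1.7137] F [ 0.2  0.3 -0.6] w 66.2
row: x -3.7 y -0.1 z 42.3 yaw -0.003
[-0.03022307  0.00577862 -0.99952647]
```

>>> servo_tool(
  targets=[
    {"x":-4,"y":0,"z":10,"yaw":0},
    {"x":0,"y":1,"z":18,"yaw":0},
    {"x":0,"y":0,"z":13,"yaw":0},
    {"x":0,"y":0,"z":0,"yaw":0},
  ],
)

```text
time: 26.02
position: [0.5781, -0.2943, 0.031]
ee_rot: [0.655, 0.756, -0.007, -0.012]
wrist_force: [-0.6, -0.4, -0.2]
grip_width: 0.772
```

Run:
```python
from h import *
st(); err((.5768,-.2945,.03,1.717)); print(Ro.from_quat(pose()[1]["ee_rot"]).as_matrix()[:,2])
```

```text
t 26.02 pose [ 0.5781 -0.2943  0.031   1.7139] F [-0.6 -0.4 -0.2] w 65.9
row: x -0.0 y -1.3 z 1.0 yaw -0.003
[-0.02698158  0.0043636  -0.99962641]
```

>>> servo_tool(
  targets=[
    {"x":0,"y":0,"z":0,"yaw":0},
    {"x":0,"y":0,"z":0,"yaw":0},
    {"x":0,"y":0,"z":0,"yaw":0},
    {"x":0,"y":0,"z":0,"yaw":0},
    {"x":0,"y":0,"z":0,"yaw":0},
    {"x":0,"y":0,"z":0,"yaw":0},
  ],
  jaw=30,
  force=20,
)

```text
time: 26.78
position: [0.5783, -0.2945, 0.0315]
ee_rot: [0.655, 0.756, -0.007, -0.011]
wrist_force: [-0.7, 0.4, -2.3]
grip_width: 0.464
```

Run:
```python
from h import *
st()
```

```text
t 26.77 pose [ 0.5783 -0.2945  0.0315  1.7136] F [-0.7  0.4 -2.3] w 39.6
```

>>> servo_tool(
  targets=[
    {"x":0,"y":0,"z":0,"yaw":0},
    {"x":0,"y":0,"z":0,"yaw":0},
    {"x":0,"y":0,"z":0,"yaw":0.12},
    {"x":0,"y":0,"z":0,"yaw":0.17},
    {"x":0,"y":0,"z":0,"yaw":0.17},
    {"x":0,"y":0,"z":0,"yaw":0.17},
    {"x":0,"y":0,"z":0,"yaw":0.17},
    {"x":0,"y":0,"z":0,"yaw":0.17},
    {"x":0,"y":0,"z":0,"yaw":0.17},
    {"x":0,"y":0,"z":0,"yaw":0.17},
    {"x":0,"y":0,"z":0,"yaw":0.15},
    {"x":0,"y":0,"z":0,"yaw":0},
  ],
  jaw=66,
)

```text
time: 28.28
position: [0.5808, -0.2958, 0.0351]
ee_rot: [0.995, 0.103, -0.01, -0.001]
wrist_force: [0.5, 0.5, 0.4]
grip_width: 0.771
```

Run:
```python
from h import *
st(); err((.5768,-.2945,.03,.146)); print(Ro.from_quat(pose()[1]["ee_rot"]).as_matrix()[:,2])
```

```text
t 28.27 pose [ 0.5808 -0.2958  0.0351  0.2066] F [0.5 0.5 0.4] w 65.9
row: x -3.6 y -2.1 z 5.1 yaw 0.061
[-1.92149998e-02  3.30381817e-04 -9.99815320e-01]
```

>>> servo_tool(
  targets=[
    {"x":-3,"y":0,"z":3,"yaw":0.06},
    {"x":0,"y":0,"z":0,"yaw":0},
  ],
)

```text
time: 28.52
position: [0.578, -0.2966, 0.0325]
ee_rot: [0.997, 0.075, -0.009, -0.001]
wrist_force: [0.3, 0.3, 0.0]
grip_width: 0.77
```

>>> servo_tool(
  targets=[
    {"x":0,"y":0,"z":0,"yaw":0},
    {"x":0,"y":0,"z":0,"yaw":0},
    {"x":0,"y":0,"z":0,"yaw":0},
    {"x":0,"y":0,"z":0,"yaw":0},
    {"x":0,"y":0,"z":0,"yaw":0},
    {"x":0,"y":0,"z":0,"yaw":0},
  ],
  jaw=30,
  force=40,
)

```text
time: 29.28
position: [0.5785, -0.2967, 0.033]
ee_rot: [0.997, 0.077, -0.009, -0.0]
wrist_force: [0.3, 0.5, 0.4]
grip_width: 0.455
```

Run:
```python
from h import *
st(); p=pose()[0]; plan([(p[0],p[1],.19,.146),(.4755,-.002,.19,.146)],step=48)
```

```text
t 29.27 pose [ 0.5785 -0.2967  0.033   0.1548] F [0.3 0.5 0.4] w 38.9
[{"z":-39,"yaw":0.002},{"z":-39,"yaw":0.002},{"z":-39,"yaw":0.002},{"z":-39,"yaw":0.002},{"x":-8,"y":-44},{"x":-8,"y":-44},{"x":-8,"y":-44},{"x":-8,"y":-44},{"x":-8,"y":-44},{"x":-8,"y":-44},{"x":-8,"y":-44}]
```

>>> servo_tool(
  targets=[
    {"x":0,"y":0,"z":-25,"yaw":0.002},
    {"x":0,"y":0,"z":-50,"yaw":0.002},
    {"x":0,"y":0,"z":-50,"yaw":0.002},
    {"x":-5,"y":0,"z":-35,"yaw":0.002},
    {"x":-7,"y":-42,"z":0,"yaw":0},
    {"x":-8,"y":-44,"z":0,"yaw":0},
    {"x":-8,"y":-44,"z":0,"yaw":0},
    {"x":-8,"y":-44,"z":0,"yaw":0},
    {"x":-8,"y":-44,"z":0,"yaw":0},
    {"x":-8,"y":-44,"z":0,"yaw":0},
    {"x":-7,"y":-30,"z":0,"yaw":0},
    {"x":0,"y":0,"z":0,"yaw":0},
  ],
)

```text
time: 30.78
position: [0.4745, -0.0075, 0.1954]
ee_rot: [0.997, 0.073, -0.012, -0.003]
wrist_force: [0.5, 0.1, -1.8]
grip_width: 0.457
```

Run:
```python
from h import *
st(); err((.4755,-.002,.125,.146)); print(Ro.from_quat(pose()[1]["ee_rot"]).as_matrix()[:,2])
```

```text
t 30.77 pose [ 0.4745 -0.0075  0.1954  0.1459] F [ 0.5  0.1 -1.8] w 39.0
row: x 1.8 y -5.3 z 70.4 yaw -0.000
[-0.0253362   0.00432259 -0.99966964]
```

>>> servo_tool(
  targets=[
    {"x":2,"y":-6,"z":20,"yaw":0},
    {"x":0,"y":-1,"z":30,"yaw":0},
    {"x":0,"y":-2,"z":15,"yaw":0},
    {"x":0,"y":-1,"z":0,"yaw":0},
    {"x":0,"y":0,"z":0,"yaw":0},
  ],
)

```text
time: 31.4
position: [0.4755, 0.0008, 0.1292]
ee_rot: [0.997, 0.073, -0.011, -0.002]
wrist_force: [0.3, -0.8, -1.9]
grip_width: 0.456
```

Run:
```python
from h import *
st(); err((.4755,-.002,.083,.146))
```

```text
t 31.4 pose [0.4755 0.0008 0.1292 0.1452] F [ 0.3 -0.8 -1.9] w 39.0
row: x -0.4 y 2.7 z 46.2 yaw -0.001
```

>>> servo_tool(
  targets=[
    {"x":0,"y":3,"z":5,"yaw":0},
    {"x":0,"y":0,"z":6,"yaw":0},
    {"x":0,"y":0,"z":0,"yaw":0},
  ],
)

```text
time: 31.78
position: [0.4767, -0.003, 0.1187]
ee_rot: [0.997, 0.072, -0.009, -0.002]
wrist_force: [0.2, -0.3, -1.7]
grip_width: 0.458
```

Run:
```python
from h import *
st(); err((.4755,-.002,.083,.146))
```

```text
t 31.77 pose [ 0.4767 -0.003   0.1187  0.1446] F [ 0.2 -0.3 -1.7] w 39.1
row: x -1.1 y -1.2 z 35.7 yaw -0.001
```

>>> servo_tool(
  targets=[
    {"x":-1,"y":-1,"z":6,"yaw":0},
    {"x":0,"y":0,"z":6,"yaw":0},
    {"x":0,"y":0,"z":0,"yaw":0},
  ],
)

```text
time: 32.15
position: [0.4751, -0.0018, 0.1061]
ee_rot: [0.997, 0.072, -0.01, -0.002]
wrist_force: [0.4, 0.8, -2.1]
grip_width: 0.457
```

Run:
```python
from h import *
st(); err((.4755,-.002,.083,.146))
```

```text
t 32.15 pose [ 0.4751 -0.0018  0.1061  0.1445] F [ 0.4  0.8 -2.1] w 39.1
row: x 0.4 y 0.3 z 23.1 yaw -0.001
```

>>> servo_tool(
  targets=[
    {"x":0,"y":0,"z":7,"yaw":0},
    {"x":0,"y":0,"z":7,"yaw":0},
    {"x":0,"y":0,"z":6,"yaw":0},
    {"x":0,"y":0,"z":0,"yaw":0},
  ],
)

```text
time: 32.65
position: [0.4748, -0.0017, 0.0845]
ee_rot: [0.997, 0.072, -0.01, -0.002]
wrist_force: [-0.6, -0.1, -2.9]
grip_width: 0.455
```

Run:
```python
from h import *
st(); err((.4755,-.002,.083,.146))
```

```text
t 32.65 pose [ 0.4748 -0.0017  0.0845  0.1447] F [-0.6 -0.1 -2.9] w 38.9
row: x 0.7 y 0.4 z 1.5 yaw -0.001
```

>>> servo_tool(
  targets=[
    {"x":0,"y":0,"z":1,"yaw":0},
    {"x":0,"y":0,"z":0,"yaw":0},
    {"x":0,"y":0,"z":0,"yaw":0},
    {"x":0,"y":0,"z":-20,"yaw":0},
    {"x":0,"y":0,"z":-45,"yaw":0},
    {"x":0,"y":0,"z":-50,"yaw":0},
    {"x":0,"y":0,"z":-10,"yaw":0},
  ],
  jaw=60,
)

```text
time: 33.52
position: [0.4778, -0.0023, 0.2127]
ee_rot: [0.997, 0.072, -0.009, -0.002]
wrist_force: [-0.1, 0.7, 0.0]
grip_width: 0.705
```

Run:
```python
from h import *
st(); plan([(.574,.0155,.205,1.193)],dyaw=.16)
```

```text
t 33.52 pose [ 0.4778 -0.0023  0.2127  0.1448] F [-0.1  0.7  0. ] w 60.2
[{"x":14,"y":-1,"z":1,"yaw":-0.15},{"x":14,"y":2,"z":1,"yaw":-0.15},{"x":13,"y":4,"z":1,"yaw":-0.15},{"x":13,"y":6,"z":1,"yaw":-0.15},{"x":12,"y":7,"z":1,"yaw":-0.15},{"x":11,"y":9,"z":1,"yaw":-0.15},{"x":9,"y":11,"z":1,"yaw":-0.15}]
```

>>> servo_tool(
  targets=[
    {"x":14,"y":-1,"z":1,"yaw":-0.15},
    {"x":14,"y":2,"z":1,"yaw":-0.15},
    {"x":13,"y":4,"z":1,"yaw":-0.15},
    {"x":13,"y":6,"z":1,"yaw":-0.15},
    {"x":12,"y":7,"z":1,"yaw":-0.15},
    {"x":11,"y":9,"z":1,"yaw":-0.15},
    {"x":9,"y":11,"z":1,"yaw":-0.14},
    {"x":0,"y":0,"z":0,"yaw":0},
  ],
  jaw=50,
)

```text
time: 34.52
position: [0.5734, 0.0172, 0.1988]
ee_rot: [0.82, 0.572, -0.01, -0.008]
wrist_force: [-0.4, -0.4, -0.1]
grip_width: 0.587
```

Run:
```python
from h import *
st(); err((.574,.0155,.14,1.193))
```

```text
t 34.52 pose [0.5734 0.0172 0.1988 1.2177] F [-0.4 -0.4 -0.1] w 50.1
row: x -1.4 y 1.2 z 58.8 yaw 0.025
```

>>> servo_tool(
  targets=[
    {"x":-1,"y":1,"z":15,"yaw":0.024},
    {"x":0,"y":0,"z":22,"yaw":0},
    {"x":0,"y":0,"z":15,"yaw":0},
    {"x":0,"y":0,"z":0,"yaw":0},
  ],
)

```text
time: 35.02
position: [0.5691, 0.0153, 0.1422]
ee_rot: [0.83, 0.558, -0.013, -0.01]
wrist_force: [0.4, 0.4, 0.8]
grip_width: 0.587
```

Run:
```python
from h import *
st(); err((.574,.0155,.14,1.193))
```

```text
t 35.02 pose [0.5691 0.0153 0.1422 1.1845] F [0.4 0.4 0.8] w 50.1
row: x 2.0 y 4.5 z 2.2 yaw -0.008
```

>>> servo_tool(
  targets=[
    {"x":2,"y":4,"z":2,"yaw":-0.008},
    {"x":0,"y":0,"z":0,"yaw":0},
  ],
)

```text
time: 35.28
position: [0.5743, 0.0156, 0.1407]
ee_rot: [0.827, 0.561, -0.012, -0.009]
wrist_force: [0.5, 0.3, -0.3]
grip_width: 0.586
```

>>> servo_tool(
  targets=[
    {"x":0,"y":0,"z":0,"yaw":0},
    {"x":0,"y":0,"z":0,"yaw":0},
    {"x":0,"y":0,"z":0,"yaw":0},
    {"x":0,"y":0,"z":0,"yaw":0},
    {"x":0,"y":0,"z":0,"yaw":0},
    {"x":0,"y":0,"z":0,"yaw":0},
  ],
  jaw=5,
  force=30,
)

```text
time: 36.02
position: [0.574, 0.016, 0.1417]
ee_rot: [0.827, 0.561, -0.012, -0.009]
wrist_force: [-2.0, 0.1, -1.6]
grip_width: 0.183
```

Run:
```python
from h import *
st(); err((.574,.0155,.14,1.193))
```

```text
t 36.02 pose [0.574  0.016  0.1417 1.1922] F [-2.   0.1 -1.6] w 15.6
row: x -0.4 y 0.2 z 1.7 yaw -0.001
```

>>> servo_tool(
  targets=[
    {"x":0,"y":0,"z":0,"yaw":-0.1},
    {"x":0,"y":0,"z":0,"yaw":-0.15},
    {"x":0,"y":0,"z":0,"yaw":-0.15},
    {"x":0,"y":0,"z":0,"yaw":-0.15},
    {"x":0,"y":0,"z":0,"yaw":-0.15},
    {"x":0,"y":0,"z":0,"yaw":-0.15},
    {"x":0,"y":0,"z":0,"yaw":-0.15},
    {"x":0,"y":0,"z":0,"yaw":0},
  ],
)

```text
time: 37.02
position: [0.573, 0.0159, 0.1418]
ee_rot: [0.446, 0.895, -0.005, -0.015]
wrist_force: [-0.8, 0.3, -0.7]
grip_width: 0.178
```

Run:
```python
from h import *
st(); err((.574,.0155,.14,.146+2.094))
```

```text
t 37.02 pose [0.573  0.0159 0.1418 2.2162] F [-0.8  0.3 -0.7] w 15.2
row: x -0.9 y 0.5 z 1.8 yaw -0.024
```

>>> servo_tool(
  targets=[
    {"x":0,"y":0,"z":0,"yaw":-0.024},
    {"x":0,"y":0,"z":0,"yaw":0},
  ],
)

```text
time: 37.28
position: [0.573, 0.0158, 0.1418]
ee_rot: [0.437, 0.9, -0.005, -0.015]
wrist_force: [-2.6, -0.4, -0.9]
grip_width: 0.182
```

>>> servo_tool(
  targets=[
    {"x":0,"y":0,"z":0,"yaw":0},
    {"x":0,"y":0,"z":0,"yaw":0},
    {"x":0,"y":0,"z":0,"yaw":0},
    {"x":0,"y":0,"z":-25,"yaw":0},
    {"x":0,"y":0,"z":-40,"yaw":0},
    {"x":0,"y":0,"z":0,"yaw":0},
  ],
  jaw=50,
)

```text
time: 38.02
position: [0.5755, 0.0156, 0.2084]
ee_rot: [0.437, 0.899, -0.005, -0.015]
wrist_force: [0.6, 0.4, -0.4]
grip_width: 0.586
```

Run:
```python
from h import *
st(); print(Ro.from_quat(pose()[1]["ee_rot"]).as_matrix()[:,2])
plan([(.4755,-.002,.2,.146)])
im=ctrl.capture("side");cv2.imwrite("pics/f.png",cv2.resize(im[140:290,240:400],(640,600),interpolation=3))
```

```text
t 38.02 pose [0.5755 0.0156 0.2084 2.236 ] F [ 0.6  0.4 -0.4] w 50.0
[-0.03231614  0.00387207 -0.9994702 ]
[{"x":4,"y":-7,"z":1,"yaw":0.161},{"x":3,"y":-7,"z":1,"yaw":0.161},{"x":1,"y":-8,"z":1,"yaw":0.161},{"y":-8,"z":1,"yaw":0.161},{"x":-1,"y":-8,"z":1,"yaw":0.161},{"x":-2,"y":-7,"z":1,"yaw":0.161},{"x":-4,"y":-7,"z":1,"yaw":0.161},{"x":-5,"y":-6,"z":1,"yaw":0.161},{"x":-6,"y":-5,"z":1,"yaw":0.161},{"x":-6,"y":-5,"z":1,"yaw":0.161},{"x":-7,"y":-3,"z":1,"yaw":0.161},{"x":-7,"y":-2,"z":1,"yaw":0.161}]
[{"x":-8,"y":-1,"z":1,"yaw":0.161}]
```

View pics/f.png

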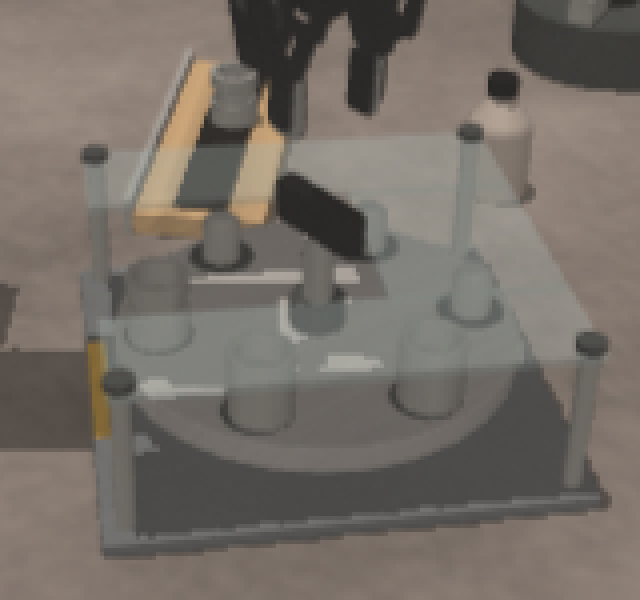

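Both blanks are seated under the guard (crop (260,385), (430,370)), and the second finished sleeve stands at the opening (157,300). Fetch it.

>>> servo_tool(
  targets=[
    {"x":4,"y":-7,"z":0,"yaw":0.161},
    {"x":3,"y":-7,"z":0,"yaw":0.161},
    {"x":1,"y":-8,"z":0,"yaw":0.161},
    {"x":0,"y":-8,"z":0,"yaw":0.161},
    {"x":-1,"y":-8,"z":0,"yaw":0.161},
    {"x":-2,"y":-7,"z":0,"yaw":0.161},
    {"x":-4,"y":-7,"z":0,"yaw":0.161},
    {"x":-5,"y":-6,"z":0,"yaw":0.161},
    {"x":-6,"y":-5,"z":0,"yaw":0.161},
    {"x":-6,"y":-5,"z":0,"yaw":0.161},
    {"x":-7,"y":-3,"z":0,"yaw":0.161},
    {"x":-7,"y":-2,"z":0,"yaw":0.161},
  ],
  jaw=62,
)

```text
time: 39.58
position: [0.4691, 0.0015, 0.1943]
ee_rot: [0.992, 0.119, -0.035, -0.006]
wrist_force: [-0.2, -0.1, 0.7]
grip_width: 0.726
```

Run:
```python
from h import *
st(); err((.4755,-.002,.12,.146))
```

```text
t 39.58 pose [0.4691 0.0015 0.1943 0.2394] F [-0.2 -0.1  0.7] w 62.0
row: x 5.4 y 4.9 z 74.3 yaw 0.093
```

>>> servo_tool(
  targets=[
    {"x":5,"y":5,"z":0,"yaw":0.09},
    {"x":0,"y":0,"z":0,"yaw":0},
    {"x":0,"y":0,"z":0,"yaw":0},
  ],
)

```text
time: 39.95
position: [0.4723, -0.0021, 0.1909]
ee_rot: [0.997, 0.073, -0.038, -0.005]
wrist_force: [0.2, 0.8, 0.1]
grip_width: 0.726
```

Run:
```python
from h import *
st(); err((.4755,-.002,.12,.146)); print(Ro.from_quat(pose()[1]["ee_rot"]).as_matrix()[:,2])
```

```text
t 39.95 pose [ 0.4723 -0.0021  0.1909  0.1478] F [0.2 0.8 0.1] w 62.0
row: x 3.2 y 0.4 z 70.9 yaw 0.002
[-0.07734621  0.00447786 -0.99699424]
```

>>> servo_tool(
  targets=[
    {"x":5,"y":-1,"z":20,"yaw":0},
    {"x":3,"y":-1,"z":30,"yaw":0},
    {"x":1,"y":-1,"z":15,"yaw":0},
    {"x":0,"y":0,"z":0,"yaw":0},
  ],
)

```text
time: 40.45
position: [0.475, 0.003, 0.123]
ee_rot: [0.996, 0.076, -0.039, -0.005]
wrist_force: [0.5, 0.9, 0.8]
grip_width: 0.728
```

Run:
```python
from h import *
st(); err((.4755,-.002,.08,.146)); print(Ro.from_quat(pose()[1]["ee_rot"]).as_matrix()[:,2])
```

```text
t 40.45 pose [0.475  0.003  0.123  0.1523] F [0.5 0.9 0.8] w 62.1
row: x -0.3 y 5.0 z 43.0 yaw 0.006
[-0.0784209   0.00459892 -0.99690973]
```

>>> servo_tool(
  targets=[
    {"x":1,"y":4,"z":12,"yaw":0.006},
    {"x":2,"y":0,"z":20,"yaw":0},
    {"x":1,"y":0,"z":11,"yaw":0},
    {"x":0,"y":0,"z":0,"yaw":0},
  ],
)

```text
time: 40.95
position: [0.4775, -0.0008, 0.0793]
ee_rot: [0.997, 0.073, -0.037, -0.005]
wrist_force: [0.0, 0.0, 0.0]
grip_width: 0.723
```

Run:
```python
from h import *
st(); err((.4755,-.002,.08,.146)); print(Ro.from_quat(pose()[1]["ee_rot"]).as_matrix()[:,2])
```

```text
t 40.95 pose [ 0.4775 -0.0008  0.0793  0.1467] F [0. 0. 0.] w 61.7
row: x -2.2 y 0.9 z -0.7 yaw 0.001
[-0.07490269  0.00426988 -0.99718171]
```

>>> servo_tool(
  targets=[
    {"x":-1,"y":1,"z":0,"yaw":0},
    {"x":0,"y":0,"z":0,"yaw":0},
    {"x":0,"y":0,"z":0,"yaw":0},
    {"x":0,"y":0,"z":0,"yaw":0},
    {"x":0,"y":0,"z":0,"yaw":0},
    {"x":0,"y":0,"z":0,"yaw":0},
  ],
  jaw=30,
  force=40,
)

```text
time: 41.7
position: [0.4772, -0.002, 0.0806]
ee_rot: [0.997, 0.073, -0.036, -0.005]
wrist_force: [0.5, 0.1, -2.1]
grip_width: 0.456
```

>>> servo_tool(
  targets=[
    {"x":-1,"y":0,"z":-15,"yaw":0},
    {"x":-2,"y":0,"z":-30,"yaw":0},
    {"x":-3,"y":0,"z":-40,"yaw":0},
    {"x":-2,"y":0,"z":-30,"yaw":0},
    {"x":0,"y":0,"z":0,"yaw":0},
  ],
)

```text
time: 42.32
position: [0.4783, -0.004, 0.2028]
ee_rot: [0.997, 0.073, -0.035, -0.004]
wrist_force: [-1.0, 0.2, -1.3]
grip_width: 0.458
```

Run:
```python
from h import *
st(); print(Ro.from_quat(pose()[1]["ee_rot"]).as_matrix()[:,2])
plan([(.5056,.3122,.18,1.44)])
```

```text
t 42.33 pose [ 0.4783 -0.004   0.2028  0.1468] F [-1.   0.2 -1.3] w 39.1
[-0.06942749  0.00379746 -0.99757977]
[{"x":9,"y":-39,"z":3,"yaw":-0.162},{"x":15,"y":-37,"z":3,"yaw":-0.162},{"x":21,"y":-34,"z":3,"yaw":-0.162},{"x":26,"y":-30,"z":3,"yaw":-0.162},{"x":31,"y":-25,"z":3,"yaw":-0.162},{"x":34,"y":-20,"z":3,"yaw":-0.162},{"x":37,"y":-14,"z":3,"yaw":-0.162},{"x":39,"y":-8,"z":3,"yaw":-0.162}]
```

>>> servo_tool(
  targets=[
    {"x":9,"y":-39,"z":0,"yaw":-0.162},
    {"x":15,"y":-37,"z":0,"yaw":-0.162},
    {"x":21,"y":-34,"z":0,"yaw":-0.162},
    {"x":26,"y":-30,"z":0,"yaw":-0.162},
    {"x":31,"y":-25,"z":0,"yaw":-0.162},
    {"x":34,"y":-20,"z":0,"yaw":-0.162},
    {"x":35,"y":-14,"z":0,"yaw":-0.162},
    {"x":25,"y":-4,"z":0,"yaw":-0.14},
    {"x":0,"y":0,"z":0,"yaw":0},
  ],
)

```text
time: 43.45
position: [0.4952, 0.3038, 0.1926]
ee_rot: [0.744, 0.666, -0.032, -0.026]
wrist_force: [0.2, -1.1, -1.8]
grip_width: 0.457
```

Run:
```python
from h import *
st(); print(Ro.from_quat(pose()[1]["ee_rot"]).as_matrix()[:,2]); err((.5056,.3122,.12,1.44))
```

```text
t 43.45 pose [0.4952 0.3038 0.1926 1.4609] F [ 0.2 -1.1 -1.8] w 39.0
[-0.08282449 -0.00409625 -0.99655573]
row: x 9.5 y 9.4 z 72.6 yaw 0.021
```

>>> servo_tool(
  targets=[
    {"x":9,"y":10,"z":20,"yaw":0.02},
    {"x":0,"y":3,"z":30,"yaw":0},
    {"x":0,"y":2,"z":22,"yaw":0},
    {"x":0,"y":0,"z":0,"yaw":0},
  ],
)

```text
time: 43.95
position: [0.5051, 0.3073, 0.1117]
ee_rot: [0.754, 0.655, -0.036, -0.026]
wrist_force: [-0.6, 0.7, -1.4]
grip_width: 0.458
```

Run:
```python
from h import *
st(); print(Ro.from_quat(pose()[1]["ee_rot"]).as_matrix()[:,2]); err((.506,.3122,.054,1.44))
```

```text
t 43.95 pose [0.5051 0.3073 0.1117 1.4308] F [-0.6  0.7 -1.4] w 39.1
[-0.0877827  -0.00831881 -0.99610491]
row: x 4.9 y 0.2 z 57.7 yaw -0.009
```

>>> servo_tool(
  targets=[
    {"x":5,"y":2,"z":15,"yaw":-0.009},
    {"x":0,"y":2,"z":20,"yaw":0},
    {"x":0,"y":1,"z":12,"yaw":0},
    {"x":0,"y":0,"z":0,"yaw":0},
  ],
)

```text
time: 44.45
position: [0.5084, 0.3114, 0.0623]
ee_rot: [0.752, 0.657, -0.034, -0.026]
wrist_force: [-0.8, 0.0, -2.4]
grip_width: 0.456
```

Run:
```python
from h import *
st(); err((.506,.3122,.054,1.44))
```

```text
t 44.45 pose [0.5084 0.3114 0.0623 1.4371] F [-0.8  0.  -2.4] w 38.9
row: x 0.5 y -2.5 z 8.3 yaw -0.003
```

>>> servo_tool(
  targets=[
    {"x":0,"y":-1,"z":4,"yaw":0},
    {"x":0,"y":0,"z":4,"yaw":0},
    {"x":0,"y":0,"z":2,"yaw":0},
    {"x":0,"y":0,"z":0,"yaw":0},
  ],
)

```text
time: 44.95
position: [0.5074, 0.3122, 0.0536]
ee_rot: [0.752, 0.657, -0.033, -0.025]
wrist_force: [-0.2, -0.8, -2.2]
grip_width: 0.459
```

Run:
```python
from h import *
st(); err((.506,.3122,.054,1.44))
```

```text
t 44.95 pose [0.5074 0.3122 0.0536 1.437 ] F [-0.2 -0.8 -2.2] w 39.2
row: x -0.2 y -1.4 z -0.4 yaw -0.003
```

>>> servo_tool(
  targets=[
    {"x":0,"y":0,"z":2,"yaw":0},
    {"x":0,"y":0,"z":0,"yaw":0},
  ],
)

```text
time: 45.2
position: [0.5076, 0.3124, 0.0519]
ee_rot: [0.752, 0.657, -0.032, -0.025]
wrist_force: [0.5, 0.5, -1.2]
grip_width: 0.456
```

>>> servo_tool(
  targets=[
    {"x":0,"y":0,"z":0,"yaw":0},
    {"x":0,"y":0,"z":0,"yaw":0},
    {"x":0,"y":0,"z":0,"yaw":0},
    {"x":0,"y":0,"z":0,"yaw":0},
    {"x":0,"y":-1,"z":-20,"yaw":0},
    {"x":0,"y":-3,"z":-40,"yaw":0},
    {"x":0,"y":-4,"z":-50,"yaw":0},
    {"x":0,"y":-3,"z":-40,"yaw":0},
    {"x":-50,"y":0,"z":0,"yaw":0},
    {"x":-50,"y":-20,"z":0,"yaw":0},
    {"x":-50,"y":-20,"z":0,"yaw":0},
    {"x":0,"y":0,"z":0,"yaw":0},
  ],
  jaw=58,
)

```text
time: 46.7
position: [0.4484, 0.168, 0.2131]
ee_rot: [0.752, 0.658, -0.031, -0.024]
wrist_force: [0.5, 0.8, 0.5]
grip_width: 0.682
```

Run:
```python
from h import *
st(); im=ctrl.capture("side");tp=ctrl.capture("top")
m=np.hstack([cv2.resize(im[140:290,240:400],(420,394),interpolation=3),cv2.resize(tp[150:270,140:250],(361,394),interpolation=3)]); cv2.imwrite("pics/g.png",m)
```

```text
t 46.7 pose [0.4484 0.168  0.2131 1.4385] F [0.5 0.8 0.5] w 58.2
```

View pics/g.png

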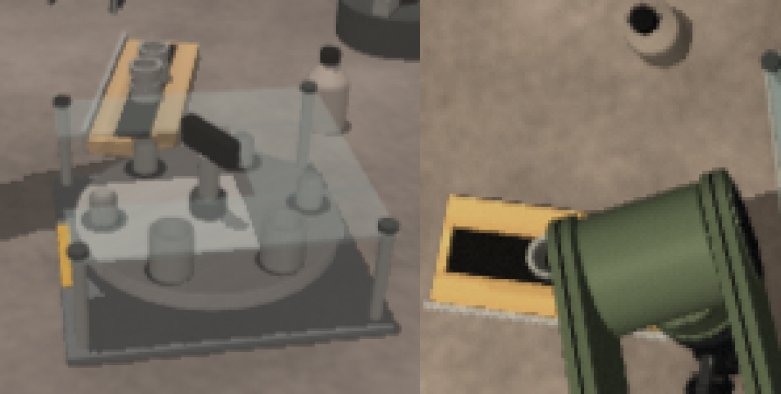

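Both finished sleeves stand on the strip, the blanks are under the guard, and an empty arbor is at the opening. The arm hides part of the rack from above, so I'll clear it for a last check.

>>> servo_tool(
  targets=[
    {"x":-45,"y":-8,"z":0,"yaw":0},
    {"x":-50,"y":-8,"z":0,"yaw":0},
    {"x":-50,"y":-5,"z":0,"yaw":0},
    {"x":-50,"y":0,"z":0,"yaw":0},
    {"x":-50,"y":5,"z":0,"yaw":0},
    {"x":-50,"y":5,"z":0,"yaw":0},
    {"x":-50,"y":5,"z":0,"yaw":0},
    {"x":-50,"y":5,"z":0,"yaw":0},
    {"x":-50,"y":5,"z":0,"yaw":0},
    {"x":-40,"y":0,"z":0,"yaw":0},
    {"x":0,"y":0,"z":0,"yaw":0},
  ],
)

```text
time: 48.18
position: [0.411, -0.3212, 0.2176]
ee_rot: [0.746, 0.665, -0.025, -0.02]
wrist_force: [0.7, 0.2, -0.7]
grip_width: 0.68
```

Run:
```python
from h import *
st(); im=ctrl.capture("side");tp=ctrl.capture("top")
cv2.imwrite("pics/i.png",np.vstack([np.hstack([cv2.resize(tp[145:275,130:360],(460,260),interpolation=3),cv2.resize(im[145:205,265:340],(325,260),interpolation=3)]),cv2.resize(tp[80:380],(785,330))[:,:785]]))
for n in("top","side"): print(n,[(k,[(np.round(d["centre"],1).tolist(),round(d["score"],2)) for d in ctrl.find_in(n,k)]) for k in("blank1","finished1","oil","vblock")])
```

```text
t 48.17 pose [ 0.411  -0.3212  0.2176  1.456 ] F [ 0.7  0.2 -0.7] w 58.1
top [('blank1', [([179.4, 226.5], 0.16)]), ('finished1', [([192.7, 226.6], 0.66), ([182.0, 226.9], 0.63)]), ('oil', [([210.7, 160.9], 0.63), ([300.9, 220.9], 0.32)]), ('vblock', [([299.9, 223.6], 0.28)])]
side [('blank1', []), ('finished1', [([388.5, 313.5], 0.64), ([302.5, 162.8], 0.57), ([294.3, 167.5], 0.47), ([309.1, 240.3], 0.41)]), ('oil', [([363.2, 168.1], 0.61), ([348.5, 240.1], 0.18)]), ('vblock', [([389.5, 315.3], 0.86), ([366.3, 167.5], 0.67)])]
```

View pics/i.png

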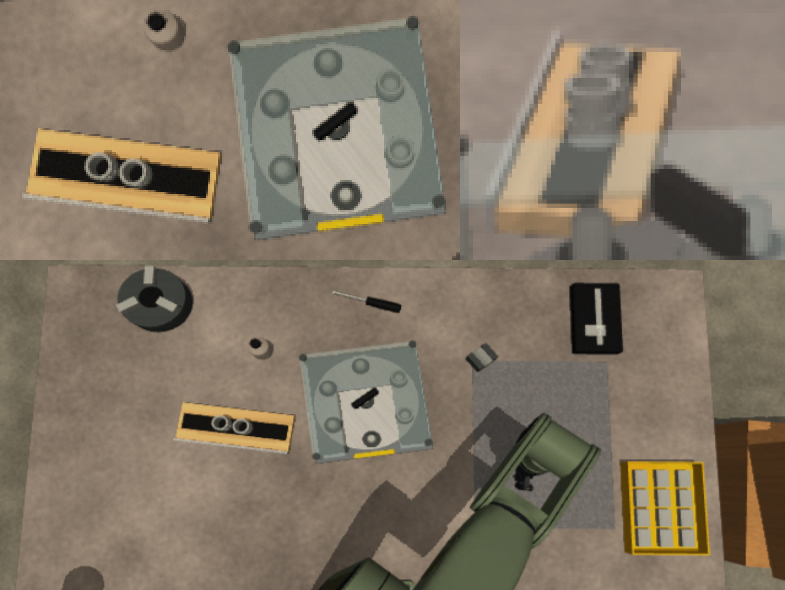

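The top view shows both sleeves on the strip, a bare arbor at the opening, both blanks under the guard, and no other sleeve on the bench. One number check, then I hand it in.

Run:
```python
from h import *
C=np.array([.5092,.338]); th=-.13; R=np.array([[np.cos(th),np.sin(th)],[-np.sin(th),np.cos(th)]])
P=[ray("top",(130+a/2,145+b/2),.064)[:2] for a,b in((99,166),(133,172))]
print([ (R@(p-C)).round(4) for p in P],np.linalg.norm(P[0]-P[1]))
ok=all(abs((R@(p-C))[0])<.009 for p in P)
if ok: print(ctrl.finish_job())
```

```text
[array([0.0032, 0.0254]), array([ 0.0013, -0.0254])] 0.05084820563101177
the job is handed in; nothing more can be done
None
```

I completed the changeover and handed it in at about 48 s; `finish_job` gave no verdict. Only two finished sleeves (arbors 0 and 2) and two blanks were present at this start.

**What I did**
- The first finished sleeve went to the rack and a blank went onto arbor 0.
- I turned the disc one step and put the second blank on arbor 1.
- I turned one more step and took the second finished sleeve to the rack. That left the empty arbor 2 at the opening.

**Last checks**
- **Rack:** both finished sleeves look upright, about 3 and 1 mm off the strip's middle line. Their centres are 51 mm apart, a gap of about 11 mm.
- **Arbors:** both blanks look seated and are under the guard, and a bare arbor is at the opening. I judged this from the pictures only and did not measure the seating height or the final disc angle.
- **Bystanders:** the oil bottle is where it started in both cameras, and the vee block in the side view. No sleeves remain on the bench, and the arm was clear of everything.

**What disagreed**
- The tool slowly tilted, to about 0.09 rad by the last placement, so the second finished sleeve was set down slightly tilted. The later picture shows it standing flat.
- In the final pictures the detection network's labels were unreliable: it missed both blanks under the clear guard and labelled the vee block a finished sleeve. I relied on viewing the pictures there.

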